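# Unhook the altar-vase liner and lower it into its tapered vase

## Task

Take the grey tapered flower liner off the drying hook, lifting it past the upturned tip before drawing it away so that it does not drag on the hook. Lower it upright into the larger of the two brass vases until it just rests on the taper, gently, without dropping it or pressing it in so that it wedges, and let go. Leave both vases and everything else standing where they are.

Things in the scene. Friction and masses are not known exactly. Their poses are not given: they have to be found in the camera images.
- liner_center (a point): Grey metal flower liner: round tapered cup with an upright loop handle and wooden grip, 204 mm tall, 0.3 kg. Point on its axis 102 mm above its foot; z up, y along the loop. Cup 44 mm across at the foot, widening evenly to 76 mm at the rim 80 mm up, closed by a plate 14 mm below the rim. Loop: 8 mm bar, legs at y = +-35 mm, peak 150 mm above the foot. Hangs at first with its foot 30 mm up.
- liner_grip (a point): The liner's dark wooden grip, on its axis on top of the loop: upright, 16 mm diameter, 154 to 204 mm above the liner's foot. This point is in the grip, 180 mm above the foot. Axes as the liner's.
- stand: Drying stand, fixed: dark steel foot plate 130 x 110 mm, post at x = +70 mm, level 10 mm arm from the post to an upturned tip at x = -24 mm facing roughly to the robot. Origin on the table straight below where the liner hangs, z up. The arm's top is 176 mm up; the tip rises to 203 mm.
- hook (a point): Top of the hook's arm where the liner's loop hangs, 176 mm above the table; axes as the stand's. The arm passes through the loop above the cup. To free the liner raise it 30 to 50 mm (40 is best: less catches the 27 mm tip, more brings the cup's rim against the arm), then draw it at least 80 mm along the stand's -x.
- vase: Larger brass vase, where the liner belongs: footed cup 100 mm tall, foot 92 mm across, 1 kg, loose on the table. Origin at the centre of its underside, z up. Mouth 68 mm inside, 78 mm outside; the inside narrows with the liner's own taper (0.4 mm of diameter per mm) to a floor 28 mm up. Resting on the taper, the liner's foot is 43 mm above the vase's underside and its rim 23 mm above the mouth.
- small_vase: The smaller brass vase, of the same pattern, not for this liner: 80 mm tall, mouth 44 mm inside and 54 mm outside diameter, foot 72 mm diameter. Origin at the centre of its underside.
- candlestick_base: Bystander: turned brass candlestick base, 110 mm diameter, 88 mm tall, standing. Origin at the centre of its underside.
- bobeche0: Bystander: shallow round brass drip dish (bobeche), 80 mm diameter, 11 mm tall. Origin at the centre of its underside.
- bobeche1: Bystander: a second such drip dish, the same size. Origin at the centre of its underside.
- snuffer: Bystander: pewter candle snuffer lying flat, about 210 mm long, 24 mm high at its conical cup. Origin on the table near the middle of its stem, x along it towards the cup.
- brush: Bystander: walnut-handled horsehair brush, 160 x 34 mm, 36 mm tall, bristles down. Origin at the centre of its underside, x along it.
- polish_jar: Bystander: amber glass jar with a metal lid, 60 mm diameter, 65 mm tall. Origin at the centre of its underside.
Not all that is in view belongs to the job. Of the things shaped like the part that bears liner_center, the aluminium one is meant.

How it is judged:
By the outcome, as a careful person would: the job done as asked, in the order asked, and still so for the second after the job is handed in, with the robot touching nothing.
It also fails if it takes over 51 s, if anything falls off the work surface, if the arm or the gripper's body presses on something with over 40 N, if the wrist force passes 120 N, or if a joint passes its speed limit or range.

## Robot

A 6-joint arm with a two-finger parallel gripper is mounted at the origin on the work surface. World frame = base frame: x ahead of the robot, y to its left, z up, the work surface at z = 0. Lengths are in m, angles in rad, forces in N, time in s.
With the tool pointing down it reaches from about 0.3 to 0.825 m from the base axis. Payload 5.4 kg.
Tool frame: the origin (TCP) lies between the finger pads; the fingertips stand 17 mm ahead of it and the grasp point (between the pads) lies 2 mm behind it (tip_extent is the distance from the TCP to the fingertips, in m); x points along the fingers, y is the direction in which the jaws open and shut, and the axes are right-handed (so a half turn about x gives the same grasp; the last joint's range is limited). The gripper opens to 92 mm and grips with 3 to 60 N. Pads are 20 mm wide; open, the fingers measure 128 mm over their backs; the gripper's body (75 mm by 189 mm) begins 69 mm behind the grasp point.
Start: joints at [1.024, 0.158, 1.597, -0, 1.386, -0.21], TCP at [0.19, 0.543, 0.232] pointing down, gripper open.
Joint ranges: [-2.91, 2.91], [-0.94, 2.29], [0.18, 2.7], [-1.29, 4.43], [0.17, 2.64], [-3, 3]. Speed limits (rad/s): [2.57, 2.57, 3.14, 3.14, 3.14, 3.14].

## Interface

Orientations are given as a unit quaternion [x, y, z, w].
In Python, from station import * gives the robot as it stands.
- The arm moves only by the tool jog_arm, never from a script. Its argument "motion" is a list of rows, each a list of 7 numbers: the closure, from -1 (fully open) to 1 (shut), so that 0 is half open, then the shift along the tool's x, y, z in cm, then the turn, a rotation vector about the tool's x, y, z in rad. A call has exactly 5 rows; each row shifts and turns the pose as measured when the row begins, along the tool's axes as they then stand; what a row does not reach is not made up. A row lasts 1/12 s, in which the tool goes at most 41.7 mm and 7.16 degrees, less where a joint would pass 70% of its speed; a pose out of reach is approached as far as the arm can. A call with a gripper value outside its range is refused whole. The fingers move at their own pace and stop on an object; "squeeze" is the grip in N (left out, the last holds). Time passes only in rows, so rows that do not move let the fingers close, or fill a call up. It gives the time, the measured TCP pose, the force and the opening at its end, in the units of the state.
- observe(): the state, without advancing time (a new reading comes with each control period).
- camera(name): name is "scene" or "top"; returns (picture, depth): 384x512x3 uint8, red, green, blue; 384x512 float32, m along the optical axis (not along the pixel's ray), 0 where there is no reading.
- calibration(name): a dict with "mtx" (3x3 intrinsics, pixels), "R" (3x3) and "t" (3): a world point X has camera coordinates R X + t. Camera axes: x right, y down, z forward; pixel columns grow to the right and rows downward; lengths in m; the calibration is good to about 2 mm. A picture is of the moment at which its call begins. calibration takes no time and is no camera call.
- close_job(): hands the job in, once; it reports no verdict.
The state is a dict: "time_s": time; "joint_pos": joint angles; "qvel": joint speeds; "effort": joint torques, N m; "tool_pos": TCP position; "ee_rot": TCP orientation; "force": force on the tool from outside, world axes, zero at the start; "moment": the same for the moment, N m; "gripper_width": opening from 0.0 (shut) to 1.0 (fully open).
Only numpy, scipy, OpenCV 4.12 (cv2) and the standard library are available. Lean on these libraries where they do the work, as an engineer would, in place of code of your own. Each camera call takes 0.05 s, during which the arm holds its last target.

## Working session

There is one attempt and no reset: what is moved stays moved. The work goes in short steps, Python scripts to look and compute and a tool call to move; the robot and the scene stay as the last step left them, time stands still between calls to the robot, and variables do not carry over. Pictures are saved under pics/ and viewed, and the job is handed in when it is done.

Besides the shell and the picture viewer there is one more tool, called after "Request:" as name(argument=value, ...) on one line, values as JSON. jog_arm: Moves the arm, as the interface text tells. Its arguments: {"type":"object","properties":{"motion":{"type":"array","items":{"type":"array","items":{"type":"number"}}},"squeeze":{"type":"number"}},"required":["motion"]}

```bash
ls; mkdir -p pics
cat > look.py <<'E'
from station import *
import numpy as np, cv2, sys
def take(tag, names=("scene","top")):
    for n in names:
        p,d=camera(n)
        np.savez(f"{tag}_{n}.npz",p=p,d=d)
        cv2.imwrite(f"pics/{tag}_{n}.png",cv2.resize(p[:,:,::-1],(768,576),interpolation=cv2.INTER_CUBIC))
def load(tag,n):
    z=np.load(f"{tag}_{n}.npz"); return z['p'],z['d']
def cloud(d,n):
    c=calibration(n);K=np.array(c['mtx']);R=np.array(c['R']);t=np.array(c['t']).ravel()
    v,u=np.mgrid[:d.shape[0],:d.shape[1]]
    X=np.stack([(u-K[0,2])/K[0,0]*d,(v-K[1,2])/K[1,1]*d,d],-1)
    W=(X-t)@R
    W[d==0]=np.nan
    return W
E
python3 - <<'E'
from look import *
take("a")
print(observe())
for n in ("scene","top"):
    c=calibration(n); print(n,c['mtx'],-np.array(c['R']).T@np.array(c['t']).ravel())
E
```

```text
pics
{'time_s': 0.1, 'joint_pos': array([ 1.02390528e+00,  1.58961466e-01,  1.59806151e+00, -1.32965015e-05,
        1.38621377e+00, -2.10109055e-01]), 'qvel': array([-0.00031243, -0.00035342, -0.00198228, -0.00130433, -0.00145642,
        0.00158613]), 'effort': array([ 5.38730933e-05, -3.86505175e+01, -3.22958744e+01,  7.03027518e-02,
        3.39865393e-02, -7.57825478e-05]), 'tool_pos': array([0.18976032, 0.54223144, 0.23075359]), 'ee_rot': array([ 0.11796576,  0.69731567, -0.11904944,  0.69689466]), 'force': array([0.09678604, 0.25082745, 0.19175089]), 'moment': array([0.00855588, 0.00308035, 0.05717763]), 'gripper_width': 1.0035321057006454}
scene [[401.64429895   0.         252.03934708]
 [  0.         401.64429895 187.18080084]
 [  0.           0.           1.        ]] [ 1.05584696 -0.73970418  0.78523016]
top [[470.12919492   0.         252.01954516]
 [  0.         470.12919492 193.53239265]
 [  0.           0.           1.        ]] [ 0.39163852 -0.04261126  1.49661526]
```

View pics/a_scene.png

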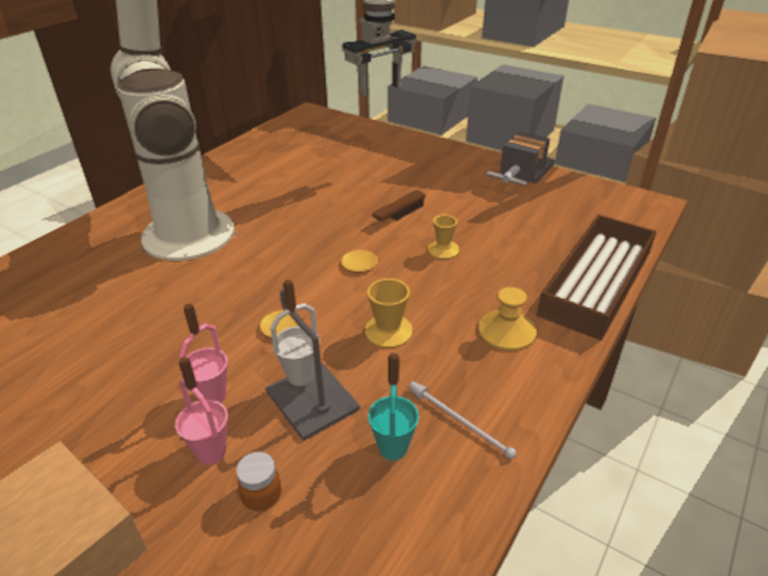

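View pics/a_top.png

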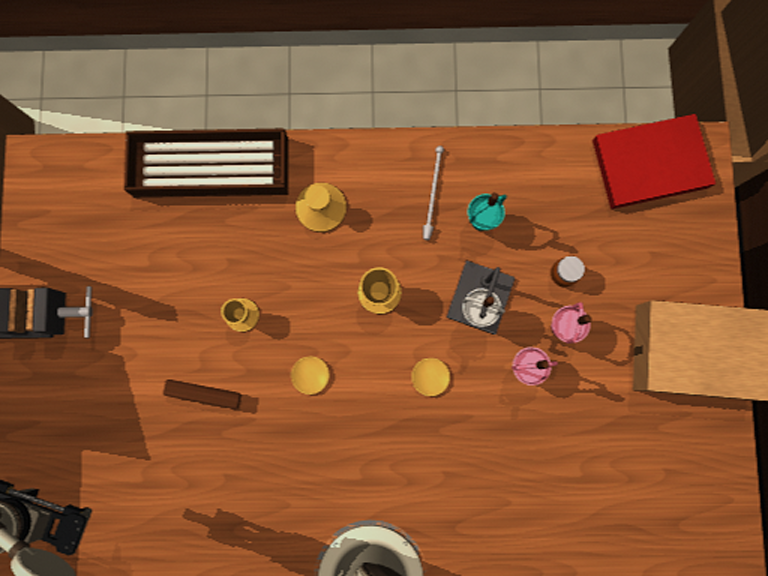

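The scene picture shows four liners of the same shape. In top-view picture pixels (768x576) they are grey on the hook (483,307), teal (487,211), pink (572,322) and pink (532,366). The grey aluminium one on the stand is the target. The larger vase is at (380,290) and the smaller at (240,315). Next I'll take close crops and measure.

Run:
```python
from look import *
p,d=load("a","top"); q,e=load("a","scene")
c1=cv2.resize(p[165:235,290:360,::-1],(400,400),interpolation=cv2.INTER_CUBIC)
c2=cv2.resize(q[180:300,165:285,::-1],(400,400),interpolation=cv2.INTER_CUBIC)
cv2.imwrite("pics/crop1.png",np.hstack([c1,c2]))
Wt=cloud(d,"top");Ws=cloud(e,"scene")
def circ(pts,name):
    A=np.c_[2*pts[:,:2],np.ones(len(pts))];b=(pts[:,:2]**2).sum(1)
    s=np.linalg.lstsq(A,b,rcond=None)[0];print(name,len(pts),s[:2].round(4),'r',np.sqrt(s[2]+s[0]**2+s[1]**2).round(4))
# table check
for W,n in((Wt,'top'),(Ws,'scene')):
    z=W[...,2];m=abs(z)<.02;print(n,'table z',np.nanmedian(z[m]))
def box(W,x0,x1,y0,y1,z0,z1):
    return (W[...,0]>x0)&(W[...,0]<x1)&(W[...,1]>y0)&(W[...,1]<y1)&(W[...,2]>z0)&(W[...,2]<z1)
for n,(u,v) in dict(vase=(380,290),small=(240,315),liner=(483,307),grip=(488,299)).items():
    print(n,Wt[int(v/1.5),int(u/1.5)])
# points above 0.205 near stand
x0,y0=Wt[205,322,:2]
for W,n in((Wt,'top'),(Ws,'scene')):
    m=box(W,x0-.07,x0+.13,y0-.1,y0+.1,.19,.26);P=W[m]
    im=(p if n=='top' else q)[m]
    for a,b in((.184,.2),(.2,.21),(.21,.22),(.22,.24)):
        k=(P[:,2]>a)&(P[:,2]<b)
        if k.any(): print(n,a,b,k.sum(),P[k].mean(0).round(4),P[k].min(0).round(3),P[k].max(0).round(3),im[k].mean(0).round())
    vx,vy=Wt[int(290/1.5),int(380/1.5),:2]
for n,W in(('top',Wt),('scene',Ws)):
    vx,vy=Wt[193,253,:2]
    P=W[box(W,vx-.07,vx+.07,vy-.07,vy+.07,.093,.108)]; print(P.min(0),P.max(0)); circ(P,n+' vase rim')
    # outer
```

```text
top table z 0.0002331309997963449
scene table z -0.0014979587818443442
vase [ 0.58695026 -0.02944913  0.02962105]
small [0.53833419 0.26443319 0.02500007]
liner [ 0.53309438 -0.22498765  0.17497957]
grip [ 0.5402242  -0.22539812  0.23393135]
top 0.184 0.2 10 [ 0.5193 -0.2233  0.1967] [ 0.511 -0.231  0.193] [ 0.534 -0.219  0.2  ] [69. 62. 55.]
top 0.2 0.21 9 [ 0.5256 -0.2241  0.2045] [ 0.513 -0.227  0.2  ] [ 0.541 -0.22   0.21 ] [72. 60. 52.]
top 0.21 0.22 4 [ 0.5318 -0.2288  0.2174] [ 0.531 -0.233  0.213] [ 0.534 -0.225  0.22 ] [29. 16. 11.]
top 0.22 0.24 26 [ 0.5377 -0.2298  0.232 ] [ 0.532 -0.236  0.224] [ 0.543 -0.223  0.237] [73. 43. 27.]
scene 0.184 0.2 33 [ 0.5353 -0.2294  0.1952] [ 0.516 -0.237  0.19 ] [ 0.55 -0.22  0.2 ] [82. 58. 43.]
scene 0.2 0.21 29 [ 0.5422 -0.2322  0.2043] [ 0.516 -0.237  0.2  ] [ 0.55 -0.22  0.21] [81. 55. 38.]
scene 0.21 0.22 24 [ 0.5455 -0.2327  0.215 ] [ 0.539 -0.238  0.211] [ 0.55  -0.224  0.22 ] [86. 56. 35.]
scene 0.22 0.24 48 [ 0.5432 -0.2315  0.2277] [ 0.534 -0.239  0.221] [ 0.549 -0.222  0.233] [93. 60. 38.]
[ 0.54733151 -0.06632214  0.09312949] [0.6238164  0.00892568 0.10700639]
top vase rim 147 [ 0.5851 -0.0295] r 0.0357
[ 0.55086593 -0.06585844  0.09302139] [0.62693779 0.01301097 0.10110645]
scene vase rim 161 [ 0.5888 -0.0278] r 0.0361
```

View pics/crop1.png

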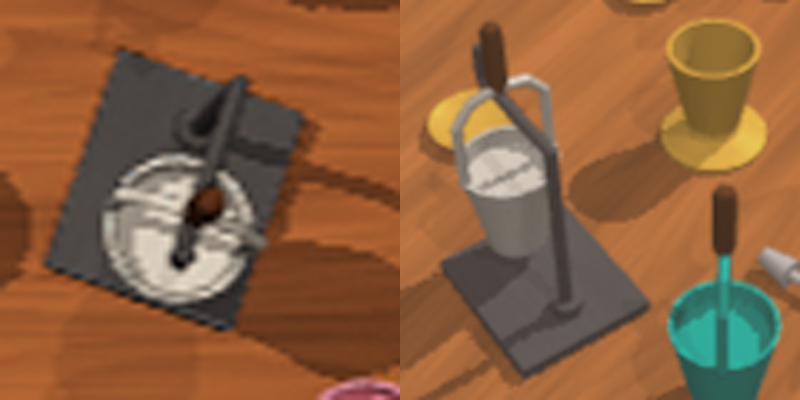

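Run:
```python
from look import *
p,d=load("a","top"); q,e=load("a","scene")
for n,im,dd in(("top",p,d),("scene",q,e)):
    W=cloud(dd,n);z=W[...,2]
    c=np.array([.53,-.225]) 
    near=np.hypot(W[...,0]-.54,W[...,1]+.23)<.16
    grey=(im.max(-1).astype(int)-im.min(-1)<30)
    m=near&grey&(z<.03)&(im.max(-1)<130)
    nl,lab,st,_=cv2.connectedComponentsWithStats(m.astype(np.uint8))
    k=1+np.argmax(st[1:,4]);P=W[lab==k][:,:2].astype(np.float32)
    print(n,'plate',len(P),cv2.minAreaRect(P*1000))
    # arm + post dark grey above
    m=near&grey&(z>.165)&(z<.21)&(im.max(-1)<110); P=W[m]
    print('arm',len(P),P.min(0),P.max(0)); 
    l=cv2.fitLine(P[:,:2].astype(np.float32)*1000,cv2.DIST_HUBER,0,1,1).ravel();print(l,np.degrees(np.arctan2(l[1],l[0])))
    # liner rim z~.11 and grip
    m=near&(z>.104)&(z<.118);P=W[m].astype(np.float32)
    print('rim',len(P),cv2.minEnclosingCircle(P[:,:2]*1000), im[m].mean(0))
    m=near&(z>.19)&(z<.25)&(im[...,0].astype(int)-im[...,2]>15);P=W[m];print('grip',len(P),P.min(0),P.max(0))
    v=(np.hypot(W[...,0]-.587,W[...,1]+.028)<.06)
    for a,b in((.096,.104),(-.01,.02)):
        mm=v&(z>a)&(z<b)&(im[...,0].astype(int)-im[...,2]>90)&(im[...,1]>100);P=W[mm].astype(np.float32);print('vase',a,len(P),cv2.minEnclosingCircle(P[:,:2]*1000),np.median(P[:,2]))
```

```text
top plate 590 ((571.1114501953125, -242.4220428466797), (107.44013977050781, 128.973876953125), 69.68057250976562)
arm 119 [ 0.4160107  -0.32737051  0.16611079] [ 0.6073091  -0.21820785  0.20987083]
[ 9.4459009e-01 -3.2825220e-01  5.6079657e+02 -2.3913647e+02] -19.162725
rim 93 ((509.2855224609375, -273.1114196777344), 96.1786117553711) [154.7311828  144.80645161 133.61290323]
grip 66 [ 0.41587623 -0.33797808  0.19469835] [ 0.54304209 -0.2231833   0.24175623]
vase 0.096 98 ((585.26904296875, -29.528226852416992), 38.5384407043457) 0.09945399
vase -0.01 211 ((596.0271606445312, -26.607675552368164), 55.90887451171875) 0.0065229563
scene plate 1490 ((570.009521484375, -240.50570678710938), (109.33917999267578, 143.7770538330078), 69.65065002441406)
arm 128 [ 0.51644161 -0.25849762  0.16531727] [ 0.61134711 -0.21959822  0.20190294]
[ 9.3557918e-01 -3.5311690e-01  5.6398047e+02 -2.4062225e+02] -20.678078
rim 148 ((516.7708740234375, -275.50567626953125), 97.72389221191406) [139.84459459 122.93918919 114.15540541]
grip 181 [ 0.42012679 -0.33706191  0.1900803 ] [ 0.55042756 -0.21959822  0.23320767]
vase 0.096 108 ((587.6737670898438, -26.389543533325195), 40.32209014892578) 0.0984139
vase -0.01 588 ((587.1536865234375, -28.260278701782227), 59.79140090942383) 0.005509844
```

```bash
cat > plan.py <<'E'
from look import *
from scipy.spatial.transform import Rotation as Ro
def down(yaw):  # jaw axis (tool y) heading yaw, tool x down
    y=np.array([np.cos(yaw),np.sin(yaw),0]);x=np.array([0,0,-1.]);z=np.cross(x,y)
    return Ro.from_matrix(np.c_[x,y,z])
def show():
    o=observe();R=Ro.from_quat(o['ee_rot']);M=R.as_matrix()
    print('t',round(o['time_s'],2),'tcp',o['tool_pos'].round(4),'yaw',np.degrees(np.arctan2(M[1,1],M[0,1])).round(2),'tilt',np.degrees(np.arccos(-M[2,0])).round(2),'F',o['force'].round(2),'M',o['moment'].round(2),'w',round(o['gripper_width'],3),'q',o['joint_pos'].round(2))
    return o,R
def plan(tgt,yaw,step=4.0,ang=.12,n=5):
    o,R=show();p=np.array(o['tool_pos']);T=down(yaw)
    for i in range(n):
        dv=np.array(tgt)-p;L=np.linalg.norm(dv);
        if L>step/100: dv*=step/100/L
        rv=(R.inv()*T).as_rotvec();a=np.linalg.norm(rv)
        if a>ang: rv*=ang/a
        print(np.r_[R.inv().apply(dv)*100,rv].round(3).tolist())
        p=p+dv;R=R*Ro.from_rotvec(rv)
    print('left mm',(np.array(tgt)-p)*1000)
E
python3 - <<'E'
from plan import *
o,R=show()
for y in(np.radians(69.8),np.radians(69.8-180)): 
    print((R.inv()*down(y)).as_rotvec())
plan([.30,.34,.33],np.radians(69.8))
E
```

```text
t 0.1 tcp [0.1898 0.5422 0.2308] yaw 70.7 tilt 0.09 F [0.1  0.25 0.19] M [0.01 0.   0.06] w 1.004 q [ 1.02  0.16  1.6  -0.    1.39 -0.21]
[ 0.01577697 -0.00031741  0.00161324]
[-3.12581463e+00 -2.52139190e-03 -4.96095728e-04]
t 0.1 tcp [0.1898 0.5422 0.2308] yaw 70.7 tilt 0.09 F [0.1  0.25 0.19] M [0.01 0.   0.06] w 1.004 q [ 1.02  0.16  1.6  -0.    1.39 -0.21]
[-1.58, -2.466, 2.725, 0.016, -0.0, 0.002]
[-1.583, -2.42, 2.764, -0.0, 0.0, 0.0]
[-1.583, -2.42, 2.764, -0.0, 0.0, 0.0]
[-1.583, -2.42, 2.764, 0.0, -0.0, -0.0]
[-1.583, -2.42, 2.764, -0.0, 0.0, 0.0]
left mm [ 22.3289361  -40.96177656  20.10226047]
```

Request:
jog_arm(motion=[[-1, -2.5, -2, 2.3, 0.016, 0, 0], [-1, -2, -2.2, 2.5, 0, 0, 0], [-1, -1.5, -2.4, 2.7, 0, 0, 0], [-1, -1.5, -2.4, 2.7, 0, 0, 0], [-1, -1.5, -2.4, 2.7, 0, 0, 0]], squeeze=10)

```text
time_s: 0.52
tool_pos: [0.2692, 0.3872, 0.3155]
ee_rot: [0.115, 0.7, -0.126, 0.693]
force: [0.9, 0.7, -0.2]
gripper_width: 0.999
```

```bash
python3 -c "
from plan import *
import math
plan([.54,-.23,.32],math.radians(69.8))"
```

```text
t 0.52 tcp [0.2692 0.3872 0.3155] yaw 70.35 tilt 1.03 F [ 0.92  0.68 -0.16] M [ 0.02 -0.02 -0.01] w 0.999 q [ 0.71 -0.15  1.74 -0.    1.57 -0.52]
[0.003, -2.909, 2.745, 0.01, -0.007, 0.017]
[-0.027, -2.883, 2.773, 0.0, 0.0, -0.0]
[-0.027, -2.883, 2.773, -0.0, 0.0, -0.0]
[-0.027, -2.883, 2.773, 0.0, 0.0, 0.0]
[-0.027, -2.883, 2.773, 0.0, 0.0, -0.0]
left mm [ 190.4552367  -434.09178345    3.16636372]
```

Request:
jog_arm(motion=[[-1, 0, -2.9, 2.75, 0.01, -0.007, 0.017], [-1, 0, -2.9, 2.8, 0, 0, 0], [-1, 0, -2.9, 2.8, 0, 0, 0], [-1, 0, -2.9, 2.8, 0, 0, 0], [-1, 0, -2.9, 2.8, 0, 0, 0]])

```text
time_s: 0.93
tool_pos: [0.3526, 0.1967, 0.319]
ee_rot: [0.125, 0.694, -0.121, 0.699]
force: [0.9, -0.7, 0.5]
gripper_width: 1.002
```

```bash
python3 -c "
from plan import *
import math
plan([.54,-.23,.32],math.radians(69.8))"
```

```text
t 0.93 tcp [0.3526 0.1967 0.319 ] yaw 70.0 tilt 0.52 F [ 0.91 -0.65  0.51] M [-0.02  0.   -0.01] w 1.002 q [ 0.21 -0.36  1.91  0.    1.59 -1.02]
[-0.013, -2.891, 2.765, 0.003, 0.006, -0.007]
[-0.009, -2.882, 2.774, -0.0, 0.0, -0.0]
[-0.009, -2.882, 2.774, 0.0, 0.0, 0.0]
[-0.009, -2.882, 2.774, -0.0, 0.0, -0.0]
[-0.009, -2.882, 2.774, 0.0, 0.0, 0.0]
left mm [ 106.99641136 -243.59031549    0.59820091]
```

Request:
jog_arm(motion=[[-1, 0, -2.9, 2.75, 0.003, 0.006, -0.007], [-1, 0, -2.9, 2.8, 0, 0, 0], [-1, 0, -2.9, 2.8, 0, 0, 0], [-1, 0, -2.9, 2.8, 0, 0, 0], [-1, 0, -2.9, 2.8, 0, 0, 0]])

```text
time_s: 1.35
tool_pos: [0.4333, 0.0044, 0.318]
ee_rot: [0.124, 0.696, -0.124, 0.696]
force: [1.5, -0.5, 0.6]
gripper_width: 1.002
```

```bash
python3 -c "
from plan import *
import math
plan([.54,-.23,.32],math.radians(69.8))"
```

```text
t 1.35 tcp [0.4333 0.0044 0.318 ] yaw 69.79 tilt 0.05 F [ 1.48 -0.52  0.62] M [0.01 0.01 0.02] w 1.002 q [-0.27 -0.27  1.84  0.    1.57 -1.49]
[-0.032, -2.843, 2.813, -0.0, 0.0, -0.001]
[-0.031, -2.844, 2.812, 0.0, 0.0, 0.0]
[-0.031, -2.844, 2.812, 0.0, 0.0, 0.0]
[-0.031, -2.844, 2.812, 0.0, 0.0, 0.0]
[-0.031, -2.844, 2.812, 0.0, 0.0, 0.0]
left mm [ 23.8351349  -52.35029396   0.43912712]
```

Request:
jog_arm(motion=[[-1, 0, -2.85, 2.8, 0, 0, 0], [-1, 0, -2.85, 2.8, 0, 0, 0], [-1, 0, -2.85, 2.8, 0, 0, 0], [-1, 0, -2.85, 2.8, 0, 0, 0], [-1, 0, -2.85, 2.8, 0, 0, 0]])

```text
time_s: 1.77
tool_pos: [0.5154, -0.1871, 0.3158]
ee_rot: [0.126, 0.696, -0.124, 0.695]
force: [1.1, 0.4, 1.6]
gripper_width: 0.998
```

```bash
python3 -c "
from plan import *
import math
plan([.54,-.23,.29],math.radians(69.8),step=3)"
```

```text
t 1.77 tcp [ 0.5154 -0.1871  0.3158] yaw 69.61 tilt 0.15 F [1.12 0.44 1.65] M [-0.   -0.06 -0.02] w 0.998 q [-0.57  0.05  1.55  0.    1.54 -1.78]
[1.38, -1.706, 2.046, -0.003, -0.002, -0.002]
[1.192, -1.47, 1.752, 0.0, -0.0, 0.0]
[0.0, 0.0, 0.0, -0.0, -0.0, 0.0]
[0.0, 0.0, 0.0, 0.0, -0.0, 0.0]
[0.0, 0.0, 0.0, 0.0, -0.0, 0.0]
left mm [0. 0. 0.]
```

Request:
jog_arm(motion=[[-1, 1.4, -1.7, 2.05, 0, 0, 0], [-1, 1.2, -1.45, 1.7, 0, 0, 0], [-1, 0, 0, 0, 0, 0, 0], [-1, 0, 0, 0, 0, 0, 0], [-1, 0, 0, 0, 0, 0, 0]])

```text
time_s: 2.18
tool_pos: [0.5401, -0.2394, 0.2845]
ee_rot: [0.129, 0.698, -0.127, 0.693]
force: [0.0, 0.3, 0.4]
gripper_width: 1.002
```

```bash
python3 -c "
from plan import *
show()
take('b')
q,e=load('b','scene');p,d=load('b','top')
c1=cv2.resize(p[140:260,250:410,::-1],None,fx=3.75,fy=3.75,interpolation=cv2.INTER_CUBIC)
c2=cv2.resize(q[90:300,130:310,::-1],None,fx=3,fy=2.5,interpolation=cv2.INTER_CUBIC)
c2=cv2.resize(q[100:300,140:300,::-1],None,fx=3,fy=3,interpolation=cv2.INTER_CUBIC)
cv2.imwrite('pics/b1.png',c1);cv2.imwrite('pics/b2.png',c2)
"
```

```text
t 2.18 tcp [ 0.5401 -0.2394  0.2845] yaw 69.09 tilt 0.4 F [0.01 0.33 0.37] M [-0.04  0.1   0.04] w 1.002 q [-0.62  0.17  1.48  0.    1.5  -1.83]
```

View pics/b2.png

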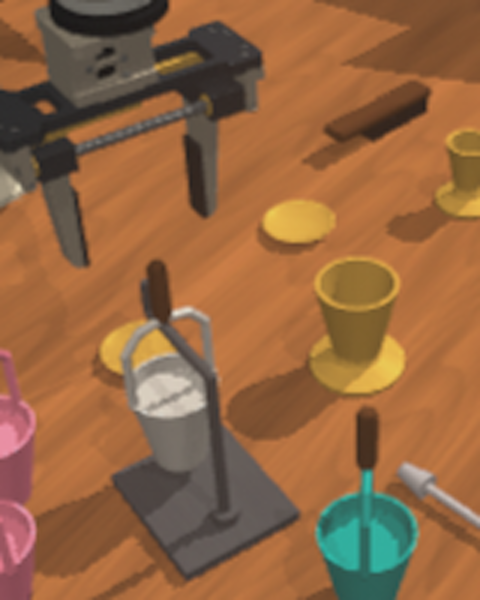

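View pics/b1.png

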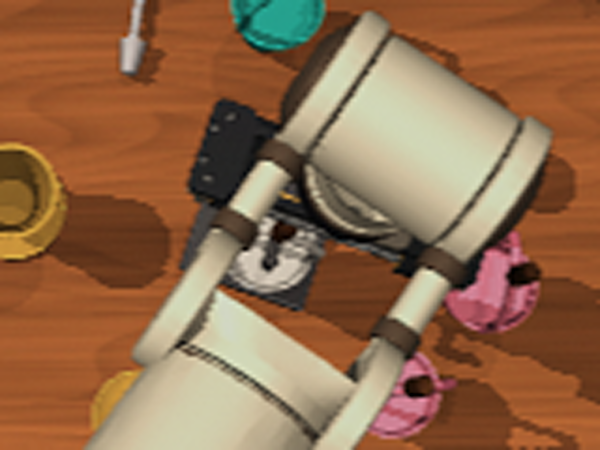

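```bash
python3 -c "
from plan import *
o,R=show()
q,e=load('b','scene');W=cloud(e,'scene')
c=calibration('scene');K=np.array(c['mtx']);Rc=np.array(c['R']);t=np.array(c['t']).ravel()
def pr(X):
    x=K@(Rc@X+t);return x[:2]/x[2]
im=q[:,:,::-1].copy();im=cv2.resize(im[100:220,140:260],None,fx=5,fy=5,interpolation=cv2.INTER_CUBIC)
for s in(-.046,0,.046):
  for z in(-.01,.01):
    X=o['tool_pos']+R.apply([.017,s,z]);u=(pr(X)-[140,100]+.5)*5;cv2.circle(im,tuple(int(a) for a in u),3,(255,0,0),-1)
for X in([.540,-.2305,.234],[.540,-.2305,.184]):
    u=(pr(np.array(X))-[140,100]+.5)*5;cv2.circle(im,tuple(int(a) for a in u),3,(0,255,0),-1)
cv2.imwrite('pics/b3.png',im)
"
```

```text
t 2.28 tcp [ 0.5404 -0.2389  0.2854] yaw 69.15 tilt 0.31 F [ 0.27 -0.41 -0.7 ] M [-0.02 -0.06  0.01] w 1.0 q [-0.62  0.17  1.48  0.    1.5  -1.83]
```

View pics/b3.png

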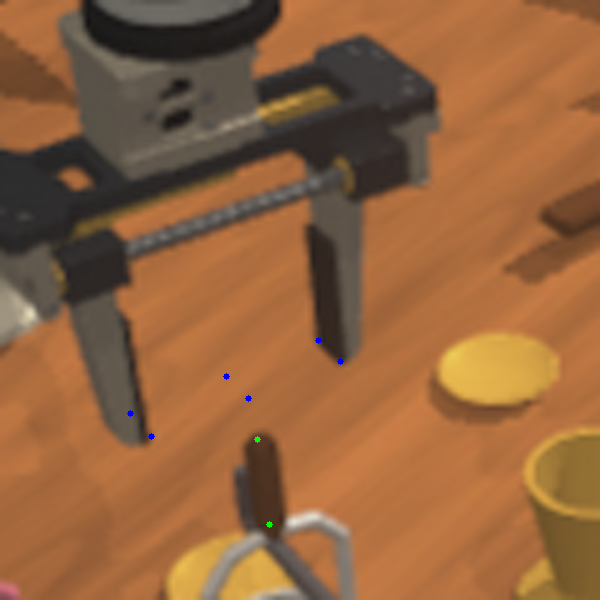

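```bash
python3 -c "
from plan import *
import math
plan([.541,-.2295,.265],math.radians(69.8),step=1.0)"
```

```text
t 2.28 tcp [ 0.5404 -0.2389  0.2854] yaw 69.15 tilt 0.31 F [ 0.27 -0.41 -0.7 ] M [-0.02 -0.06  0.01] w 1.0 q [-0.62  0.17  1.48  0.    1.5  -1.83]
[0.91, 0.398, -0.118, -0.011, -0.005, -0.002]
[0.908, 0.401, -0.118, -0.0, 0.0, 0.0]
[0.225, 0.1, -0.029, 0.0, 0.0, 0.0]
[0.0, 0.0, 0.0, 0.0, 0.0, 0.0]
[0.0, 0.0, 0.0, 0.0, 0.0, 0.0]
left mm [0. 0. 0.]
```

Request:
jog_arm(motion=[[-1, 0.9, 0.4, -0.1, -0.011, -0.005, 0], [-1, 0.9, 0.4, -0.1, 0, 0, 0], [-1, 0, 0.1, 0, 0, 0, 0], [-1, 0, 0, 0, 0, 0, 0], [-1, 0, 0, 0, 0, 0, 0]])

```text
time_s: 2.7
tool_pos: [0.5417, -0.2249, 0.268]
ee_rot: [0.122, 0.695, -0.122, 0.698]
force: [-0.6, 0.5, -0.5]
gripper_width: 1.002
```

```bash
python3 -c "
from plan import *
import math
plan([.541,-.2295,.213],math.radians(69.8),step=1.2)"
```

```text
t 2.7 tcp [ 0.5417 -0.2249  0.268 ] yaw 70.11 tilt 0.22 F [-0.6   0.45 -0.49] M [ 0.01  0.01 -0.04] w 1.002 q [-0.6   0.16  1.52  0.    1.46 -1.82]
[1.196, -0.101, 0.015, 0.005, 0.004, -0.001]
[1.196, -0.099, 0.019, 0.0, 0.0, -0.0]
[1.196, -0.099, 0.019, 0.0, 0.0, 0.0]
[1.196, -0.099, 0.019, 0.0, 0.0, -0.0]
[0.718, -0.059, 0.012, 0.0, 0.0, 0.0]
left mm [0. 0. 0.]
```

Request:
jog_arm(motion=[[-1, 1.2, -0.2, 0, 0.005, 0.004, 0], [-1, 1.2, -0.1, 0, 0, 0, 0], [-1, 1.2, 0, 0, 0, 0, 0], [-1, 1.0, 0, 0, 0, 0, 0], [-1, 0.3, 0, 0, 0, 0, 0]])

```text
time_s: 3.12
tool_pos: [0.5409, -0.2281, 0.215]
ee_rot: [0.124, 0.696, -0.124, 0.697]
force: [0.2, 0.1, -0.8]
gripper_width: 1.0
```

```bash
python3 -c "
from plan import *
import math
plan([.541,-.2295,.213],math.radians(69.8),step=.5)"
```

```text
t 3.12 tcp [ 0.5409 -0.2281  0.215 ] yaw 69.81 tilt 0.08 F [ 0.22  0.09 -0.83] M [ 0.01  0.06 -0.05] w 1.0 q [-0.61  0.2   1.58  0.    1.36 -1.82]
[0.198, -0.132, 0.054, 0.0, 0.001, -0.001]
[0.0, 0.0, 0.0, 0.0, 0.0, 0.0]
[0.0, 0.0, 0.0, 0.0, 0.0, 0.0]
[0.0, 0.0, 0.0, 0.0, 0.0, 0.0]
[0.0, 0.0, 0.0, 0.0, 0.0, 0.0]
left mm [0. 0. 0.]
```

Request:
jog_arm(motion=[[-1, 0.1, -0.1, 0, 0, 0, 0], [0.3, 0, 0, 0, 0, 0, 0], [0.3, 0, 0, 0, 0, 0, 0], [0.3, 0, 0, 0, 0, 0, 0], [0.3, 0, 0, 0, 0, 0, 0]])

```text
time_s: 3.53
tool_pos: [0.5398, -0.2291, 0.2117]
ee_rot: [0.125, 0.697, -0.123, 0.695]
force: [-0.3, -1.1, 0.2]
gripper_width: 0.732
```

```bash
python3 -c "
from plan import *
show()
take('c',('scene',))
q,e=load('c','scene')
cv2.imwrite('pics/c1.png',cv2.resize(q[130:250,150:270,::-1],None,fx=5,fy=5,interpolation=cv2.INTER_CUBIC))
"
```

```text
t 3.53 tcp [ 0.5398 -0.2291  0.2117] yaw 69.77 tilt 0.15 F [-0.28 -1.08  0.2 ] M [ 0.02 -0.02  0.05] w 0.732 q [-0.61  0.2   1.58  0.    1.36 -1.83]
```

View pics/c1.png

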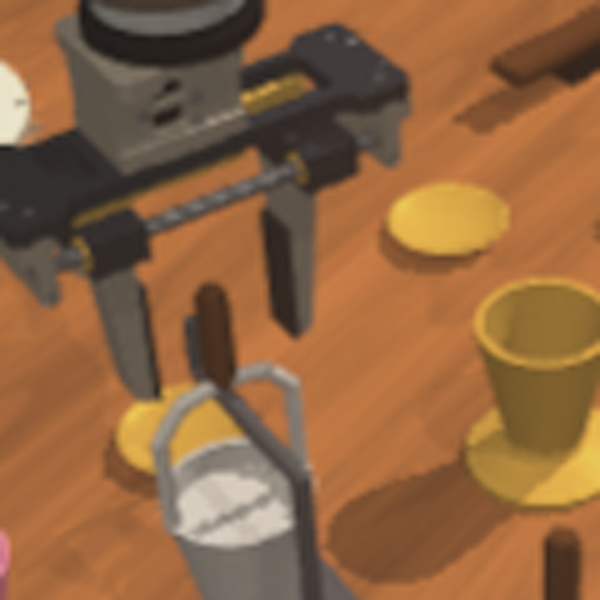

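Request:
jog_arm(motion=[[0.6, 0, 0, 0, 0, 0, 0], [0.8, 0, 0, 0, 0, 0, 0], [1, 0, 0, 0, 0, 0, 0], [1, 0, 0, 0, 0, 0, 0], [1, 0, 0, 0, 0, 0, 0]], squeeze=20)

```text
time_s: 4.0
tool_pos: [0.5406, -0.2295, 0.2135]
ee_rot: [0.124, 0.696, -0.124, 0.697]
force: [0.4, 0.2, -0.3]
gripper_width: 0.324
```

Request:
jog_arm(motion=[[1, 0, 0, 0, 0, 0, 0], [1, 0, 0, 0, 0, 0, 0], [1, 0, 0, 0, 0, 0, 0], [1, 0, 0, 0, 0, 0, 0], [1, 0, 0, 0, 0, 0, 0]])

```text
time_s: 4.42
tool_pos: [0.5407, -0.2295, 0.2136]
ee_rot: [0.124, 0.696, -0.124, 0.697]
force: [-0.8, -0.4, -0.1]
gripper_width: 0.168
```

```bash
python3 -c "
from plan import *
show()
take('d',('scene',))
q,e=load('d','scene')
cv2.imwrite('pics/d1.png',cv2.resize(q[130:250,150:270,::-1],None,fx=5,fy=5,interpolation=cv2.INTER_CUBIC))
"
```

```text
t 4.42 tcp [ 0.5407 -0.2295  0.2136] yaw 69.78 tilt 0.08 F [-0.81 -0.37 -0.09] M [ 0.01 -0.02 -0.  ] w 0.168 q [-0.61  0.2   1.58  0.    1.36 -1.83]
```

View pics/d1.png

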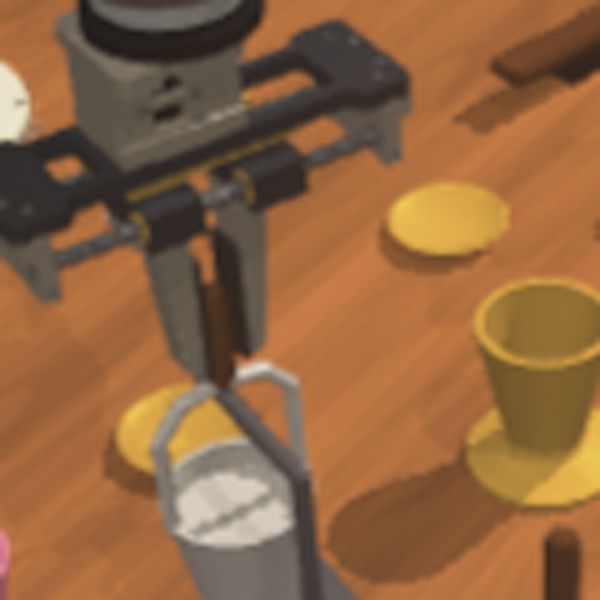

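The grip is held: the opening reads 15.5 mm for a 16 mm grip. In the picture the fingers straddle it at (222,330) and the loop is undisturbed. Now I'll lift 40 mm.

Request:
jog_arm(motion=[[1, -0.5, 0, 0, 0, 0, 0], [1, -0.8, 0, 0, 0, 0, 0], [1, -0.8, 0, 0, 0, 0, 0], [1, -0.6, 0, 0, 0, 0, 0], [1, -0.3, 0, 0, 0, 0, 0]])

```text
time_s: 4.88
tool_pos: [0.5387, -0.2282, 0.2426]
ee_rot: [0.125, 0.698, -0.123, 0.694]
force: [0.6, 0.2, -3.0]
gripper_width: 0.17
```

```bash
python3 -c "
from plan import *
import math
plan([.5407,-.2295,.2537],math.radians(69.8),step=.5)"
```

```text
t 4.88 tcp [ 0.5387 -0.2282  0.2426] yaw 69.78 tilt 0.4 F [ 0.58  0.19 -2.97] M [-0.   -0.02  0.02] w 0.17 q [-0.61  0.18  1.55  0.    1.42 -1.83]
[-0.49, -0.022, 0.098, -0.0, -0.006, -0.003]
[-0.489, -0.023, 0.101, -0.0, -0.0, -0.0]
[-0.137, -0.006, 0.028, 0.0, 0.0, 0.0]
[0.0, 0.0, 0.0, 0.0, 0.0, 0.0]
[0.0, 0.0, 0.0, 0.0, 0.0, 0.0]
left mm [0. 0. 0.]
```

Request:
jog_arm(motion=[[1, -0.5, 0, 0.1, 0, -0.006, -0.003], [1, -0.4, 0, 0.1, 0, 0, 0], [1, -0.1, 0, 0, 0, 0, 0], [1, 0, 0, 0, 0, 0, 0], [1, 0, 0, 0, 0, 0, 0]])

```text
time_s: 5.3
tool_pos: [0.5413, -0.2293, 0.2552]
ee_rot: [0.124, 0.695, -0.125, 0.697]
force: [0.8, 0.3, -3.3]
gripper_width: 0.167
```

```bash
python3 -c "
from plan import *
import math
show()
take('e',('scene',))
q,e=load('e','scene')
cv2.imwrite('pics/e1.png',cv2.resize(q[130:280,140:290,::-1],None,fx=4,fy=4,interpolation=cv2.INTER_CUBIC))
plan([.5407-.9*.11,-.2295+.345*.11,.2537],math.radians(69.8),step=2)
"
```

```text
t 5.3 tcp [ 0.5413 -0.2293  0.2552] yaw 69.78 tilt 0.15 F [ 0.81  0.3  -3.31] M [ 0.01 -0.02  0.02] w 0.167 q [-0.61  0.17  1.53 -0.    1.43 -1.82]
t 5.35 tcp [ 0.5412 -0.2292  0.2551] yaw 69.79 tilt 0.14 F [ 0.12  0.48 -3.86] M [-0.01  0.04 -0.04] w 0.175 q [-0.61  0.17  1.53 -0.    1.43 -1.82]
[0.022, 0.018, -2.0, -0.0, 0.002, 0.001]
[0.026, 0.018, -2.0, 0.0, 0.0, 0.0]
[0.026, 0.018, -2.0, 0.0, 0.0, 0.0]
[0.026, 0.018, -2.0, 0.0, 0.0, 0.0]
[0.026, 0.018, -2.0, 0.0, 0.0, 0.0]
left mm [-6.02013343  2.27781675 -0.08474673]
```

View pics/e1.png

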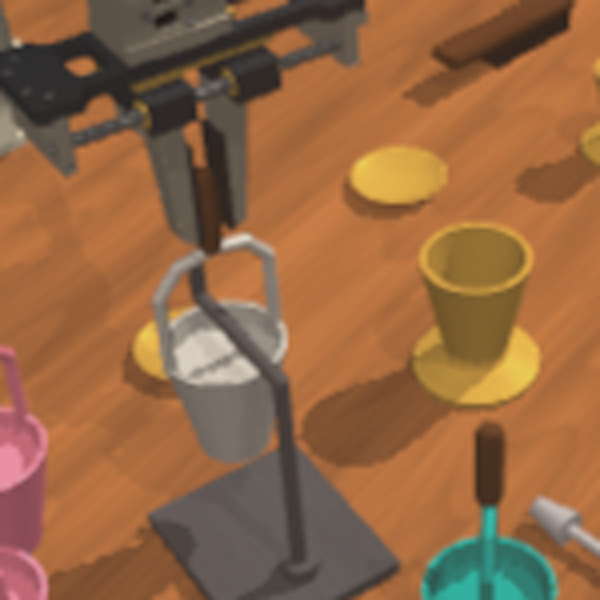

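The liner is clear of the arm: the loop is about 14 mm above the tip, the rim about 14 mm below the arm, and the force reads only the 3 N weight. Now I'll draw it out along stand -x.

Request:
jog_arm(motion=[[1, 0, 0, -0.6, 0, 0, 0], [1, 0, 0, -1.2, 0, 0, 0], [1, 0, 0, -1.5, 0, 0, 0], [1, 0, 0, -1.5, 0, 0, 0], [1, 0, 0, -1.5, 0, 0, 0]])

```text
time_s: 5.77
tool_pos: [0.4798, -0.2065, 0.2527]
ee_rot: [0.124, 0.696, -0.124, 0.696]
force: [0.2, -0.1, -3.2]
gripper_width: 0.172
```

```bash
python3 -c "
from plan import *
import math
plan([.5407-.9385*.12,-.2295+.345*.12,.2537],math.radians(69.8),step=1.5)
"
```

```text
t 5.77 tcp [ 0.4798 -0.2065  0.2527] yaw 69.81 tilt 0.02 F [ 0.17 -0.08 -3.16] M [-0.01  0.02  0.02] w 0.172 q [-0.64  0.01  1.72 -0.    1.42 -1.86]
[-0.026, -0.015, -1.5, 0.0, 0.0, 0.0]
[-0.026, -0.015, -1.5, 0.0, -0.0, -0.0]
[-0.026, -0.015, -1.5, -0.0, -0.0, -0.0]
[-0.017, -0.01, -0.991, 0.0, 0.0, 0.0]
[0.0, 0.0, 0.0, -0.0, -0.0, -0.0]
left mm [0. 0. 0.]
```

Request:
jog_arm(motion=[[1, 0, 0, -1.5, 0, 0, 0], [1, 0, 0, -1.5, 0, 0, 0], [1, 0, 0, -1.4, 0, 0, 0], [1, 0, 0, -0.6, 0, 0, 0], [1, 0, 0, -0.3, 0, 0, 0]])

```text
time_s: 6.18
tool_pos: [0.4235, -0.185, 0.2508]
ee_rot: [0.124, 0.698, -0.124, 0.695]
force: [0.2, -0.1, -3.1]
gripper_width: 0.167
```

```bash
python3 -c "
from plan import *
import math
plan([.47,-.15,.34],math.radians(69.8),step=2.5)
"
```

```text
t 6.18 tcp [ 0.4235 -0.185   0.2508] yaw 69.8 tilt 0.27 F [ 0.19 -0.08 -3.08] M [ 0.04  0.06 -0.01] w 0.167 q [-0.67 -0.15  1.87 -0.    1.43 -1.89]
[-2.097, 1.148, 0.731, 0.0, -0.005, -0.001]
[-2.094, 1.147, 0.74, 0.0, -0.0, -0.0]
[-2.094, 1.147, 0.74, 0.0, 0.0, 0.0]
[-2.094, 1.147, 0.74, 0.0, 0.0, 0.0]
[-0.546, 0.299, 0.193, 0.0, 0.0, 0.0]
left mm [0. 0. 0.]
```

Request:
jog_arm(motion=[[1, -1.2, 0.5, 0.3, 0, -0.005, 0], [1, -1.8, 1.0, 0.6, 0, 0, 0], [1, -1.8, 1.3, 0.8, 0, 0, 0], [1, -1.5, 1.5, 0.9, 0, 0, 0], [1, -1.0, 1.8, 1.0, 0, 0, 0]])

```text
time_s: 6.6
tool_pos: [0.4791, -0.1395, 0.3268]
ee_rot: [0.127, 0.697, -0.126, 0.695]
force: [0.7, -1.2, -4.2]
gripper_width: 0.17
```

```bash
python3 -c "
from plan import *
import math
plan([.586,-.0285,.325],math.radians(69.8),step=2.5)
"
```

```text
t 6.6 tcp [ 0.4791 -0.1395  0.3268] yaw 69.45 tilt 0.14 F [ 0.67 -1.19 -4.19] M [-0.03 -0.08  0.02] w 0.17 q [-0.53 -0.09  1.66  0.    1.57 -1.74]
[0.029, 2.295, 0.992, -0.006, -0.002, -0.001]
[0.029, 2.289, 1.006, 0.0, -0.0, 0.0]
[0.029, 2.289, 1.006, 0.0, 0.0, 0.0]
[0.029, 2.289, 1.006, 0.0, 0.0, 0.0]
[0.029, 2.289, 1.006, 0.0, 0.0, 0.0]
left mm [20.17640602 20.95077796 -0.3379798 ]
```

Request:
jog_arm(motion=[[1, 0, 2.3, 1.0, -0.006, -0.002, 0], [1, 0, 2.3, 1.0, 0, 0, 0], [1, 0, 2.3, 1.0, 0, 0, 0], [1, 0, 2.0, 1.0, 0, 0, 0], [1, 0, 1.5, 0.7, 0, 0, 0]])

```text
time_s: 7.02
tool_pos: [0.5701, -0.0535, 0.3372]
ee_rot: [0.124, 0.69, -0.124, 0.702]
force: [-0.9, -0.5, -4.3]
gripper_width: 0.171
```

```bash
python3 -c "
from plan import *
import math
plan([.586,-.0285,.325],math.radians(69.8),step=1)
"
```

```text
t 7.02 tcp [ 0.5701 -0.0535  0.3372] yaw 69.81 tilt 0.96 F [-0.93 -0.48 -4.28] M [-0.12  0.04  0.01] w 0.171 q [-0.31  0.09  1.46  0.    1.57 -1.52]
[0.386, 0.903, 0.19, 0.0, 0.016, -0.003]
[0.381, 0.904, 0.196, 0.0, 0.0, 0.0]
[0.381, 0.904, 0.196, 0.0, 0.0, 0.0]
[0.076, 0.181, 0.039, 0.0, 0.0, 0.0]
[0.0, 0.0, 0.0, 0.0, 0.0, 0.0]
left mm [0. 0. 0.]
```

Request:
jog_arm(motion=[[1, 0.4, 0.9, 0.2, 0, 0.016, -0.003], [1, 0.4, 0.9, 0.2, 0, 0, 0], [1, 0.3, 0.5, 0.1, 0, 0, 0], [1, 0, 0.1, 0, 0, 0, 0], [1, 0, 0, 0, 0, 0, 0]])

```text
time_s: 7.43
tool_pos: [0.5893, -0.0268, 0.3281]
ee_rot: [0.123, 0.694, -0.121, 0.699]
force: [-0.3, 0.0, -2.7]
gripper_width: 0.165
```

```bash
python3 -c "
from plan import *
import math
plan([.586,-.0285,.325],math.radians(69.8),step=1)
"
```

```text
t 7.43 tcp [ 0.5893 -0.0268  0.3281] yaw 70.13 tilt 0.34 F [-0.32  0.05 -2.72] M [-0.09  0.    0.03] w 0.165 q [-0.25  0.15  1.42  0.    1.57 -1.48]
[0.305, -0.276, -0.256, 0.006, 0.005, -0.003]
[0.0, 0.0, 0.0, -0.0, 0.0, -0.0]
[0.0, 0.0, 0.0, 0.0, 0.0, 0.0]
[0.0, 0.0, 0.0, 0.0, 0.0, -0.0]
[0.0, 0.0, 0.0, 0.0, 0.0, 0.0]
left mm [0. 0. 0.]
```

Request:
jog_arm(motion=[[1, 0.2, -0.2, -0.2, 0.005, 0.005, -0.003], [1, 0, 0, 0, 0, 0, 0], [1, 0, 0, 0, 0, 0, 0], [1, 0, 0, 0, 0, 0, 0], [1, 0, 0, 0, 0, 0, 0]])

```text
time_s: 7.85
tool_pos: [0.5855, -0.0302, 0.3267]
ee_rot: [0.125, 0.696, -0.126, 0.696]
force: [0.2, 0.0, -3.9]
gripper_width: 0.169
```

```bash
python3 -c "
from plan import *
take('f')
o,R=show()
np.save('f_tcp.npy',o['tool_pos'])
q,e=load('f','scene');p,d=load('f','top')
cv2.imwrite('pics/f1.png',cv2.resize(q[110:260,190:340,::-1],None,fx=4,fy=4,interpolation=cv2.INTER_CUBIC))
cv2.imwrite('pics/f2.png',cv2.resize(p[130:250,180:330,::-1],None,fx=4,fy=4,interpolation=cv2.INTER_CUBIC))
"
```

```text
t 7.95 tcp [ 0.5856 -0.0301  0.3267] yaw 69.64 tilt 0.08 F [ 0.57 -0.6  -4.36] M [ 0.01 -0.03  0.09] w 0.17 q [-0.26  0.14  1.43 -0.    1.57 -1.47]
```

View pics/f1.png

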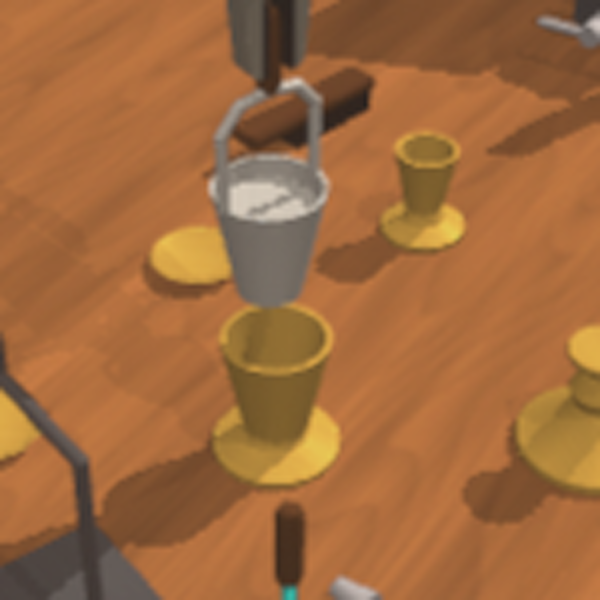

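View pics/f2.png

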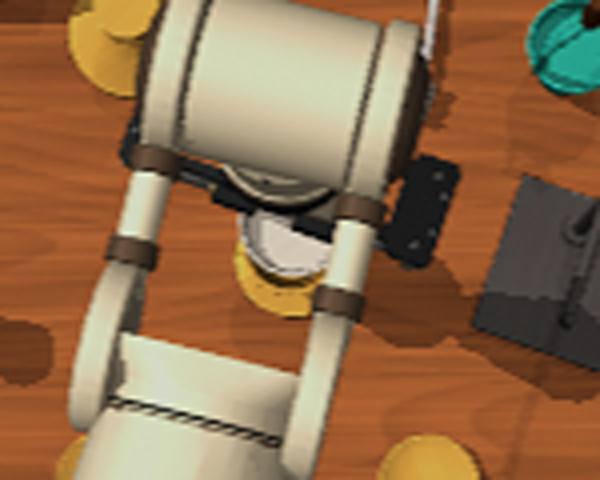

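```bash
cat > fit.py <<'E'
from plan import *
from scipy.optimize import minimize
c=calibration('scene');K=np.array(c['mtx']);Rc=np.array(c['R']);t=np.array(c['t']).ravel()
th=np.linspace(0,2*np.pi,72,endpoint=False);S=16
def disc(x,y,z,r):
    X=np.c_[x+r*np.cos(th),y+r*np.sin(th),np.full(72,z)]@Rc.T+t
    u=X@K.T;return u[:,:2]/u[:,2:]
def hull(discs,shape,up=4):
    P=np.concatenate([disc(*a) for a in discs]);P=(P+.5)*up
    h=cv2.convexHull(P.astype(np.float32)).reshape(-1,2)
    m=np.zeros((shape[0]*up,shape[1]*up),np.uint8);cv2.fillPoly(m,[np.round((h-.5)*16).astype(np.int32)],255,shift=4)
    return cv2.resize(m,(shape[1],shape[0]),interpolation=cv2.INTER_AREA)/255.
def fit(mask,valid,model,x0):
    f=lambda a:(np.abs(hull(model(a),mask.shape)-mask)*valid).sum()
    r=minimize(f,x0,method='Nelder-Mead',options=dict(initial_simplex=np.array([x0]+[np.array(x0)+np.eye(len(x0))[i]*.006 for i in range(len(x0))]),xatol=1e-5,fatol=.01))
    return r.x,r.fun,mask.sum()
E
python3 - <<'E'
from fit import *
# vase from picture a
q,e=load('a','scene');W=cloud(e,'scene');i=q.astype(int)
near=np.hypot(W[...,0]-.588,W[...,1]+.027)<.075
yel=(i[...,0]-i[...,2]>60)&(i[...,1]>.62*i[...,0])&near
ys,xs=np.nonzero(yel);print('vase bbox',xs.min(),xs.max(),ys.min(),ys.max(),yel.sum())
# use rows of cup only: valid rows down to where z~.075 on the near wall
ctr=disc(.587,-.0275,.1,.039)
r1=int(ctr[:,1].max())+4
valid=np.zeros(yel.shape);valid[:r1,:]=1
m=yel.astype(float)
print(fit(m,valid,lambda a:[(a[0],a[1],.1,.039),(a[0],a[1],.06,.031)],[.587,-.0275]))
print(fit(m,valid,lambda a:[(a[0],a[1],.1,.039),(a[0],a[1],.06,a[2])],[.587,-.0275,.031]))
# liner from f
tcp=np.load('f_tcp.npy');q,e=load('f','scene');W=cloud(e,'scene');i=q.astype(int)
foot=tcp[2]-.1836
near=(np.hypot(W[...,0]-tcp[0],W[...,1]-tcp[1])<.07)&(W[...,2]>foot-.01)&(W[...,2]<foot+.09)
g=(i.max(-1)-i.min(-1)<40)&near
ys,xs=np.nonzero(g);print('liner bbox',xs.min(),xs.max(),ys.min(),ys.max(),g.sum(),'foot',foot)
top=disc(tcp[0],tcp[1],foot+.08,.038);bot=disc(tcp[0],tcp[1],foot,.022)
valid=np.ones(g.shape);
print(fit(g.astype(float),valid,lambda a:[(a[0],a[1],foot+.08,.038),(a[0],a[1],foot,.022)],list(tcp[:2])),tcp)
print(fit(g.astype(float),valid,lambda a:[(a[0],a[1],a[2]+.08,.038),(a[0],a[1],a[2],.022)],list(tcp[:2])+[foot]))
print(fit(g.astype(float),valid,lambda a:[(a[0],a[1],foot+.08,.038),(a[2],a[3],foot,.022)],list(tcp[:2])*2))
cv2.imwrite('pics/m.png',np.hstack([yel[150:280,200:340],g[110:240,200:340]]).astype(np.uint8)*255)
E
```

```text
vase bbox 233 285 186 239 1823
(array([ 0.5896015 , -0.02910338]), np.float64(19.215686274509803), np.float64(1823.0))
(array([ 0.58955423, -0.02905558,  0.02986687]), np.float64(18.027450980392157), np.float64(1823.0))
liner bbox 243 270 149 186 770 foot 0.1430915202740818
(array([ 0.5842627 , -0.03022529]), np.float64(94.94901960784314), np.float64(770.0)) [ 0.58556902 -0.03009881  0.32669152]
(array([ 0.58217086, -0.0276304 ,  0.13997552]), np.float64(91.07450980392157), np.float64(770.0))
(array([ 0.58647708, -0.03297848,  0.58224314, -0.026804  ]), np.float64(83.82745098039216), np.float64(770.0))
```

View pics/m.png

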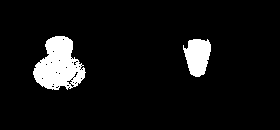

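```bash
cat > fitl.py <<'E'
from fit import *
def fitliner(tag,tcp,prt=True):
    q,e=load(tag,'scene');_,ea=load('a','scene');W=cloud(e,'scene')
    foot=tcp[2]-.1836
    near=(np.hypot(W[...,0]-tcp[0],W[...,1]-tcp[1])<.08)&(W[...,2]>foot-.02)
    g=near&(ea-e>.02)
    cen=disc(tcp[0],tcp[1],foot+.08,.038)
    valid=np.zeros(g.shape);valid[int(cen[:,1].mean()):]=1
    m=g.astype(float)
    print('n',(m*valid).sum())
    print(fit(m,valid,lambda a:[(a[0],a[1],foot+.08,.038),(a[0],a[1],foot,.022)],list(tcp[:2])),tcp)
    print(fit(m,valid,lambda a:[(a[0],a[1],foot+.08,.038),(a[2],a[3],foot,.022)],list(tcp[:2])*2))
    cv2.imwrite('pics/m_%s.png'%tag,cv2.resize(g[110:240,200:340].astype(np.uint8)*255,None,fx=4,fy=4))
if __name__=='__main__': fitliner('f',np.load('f_tcp.npy'))
E
python3 fitl.py
```

```text
n 683.0
(array([ 0.58569172, -0.0301853 ]), np.float64(20.423529411764704), np.float64(5671.0)) [ 0.58556902 -0.03009881  0.32669152]
(array([ 0.58515078, -0.02937786,  0.58557087, -0.03023097]), np.float64(20.23921568627451), np.float64(5671.0))
```

View pics/m_f.png

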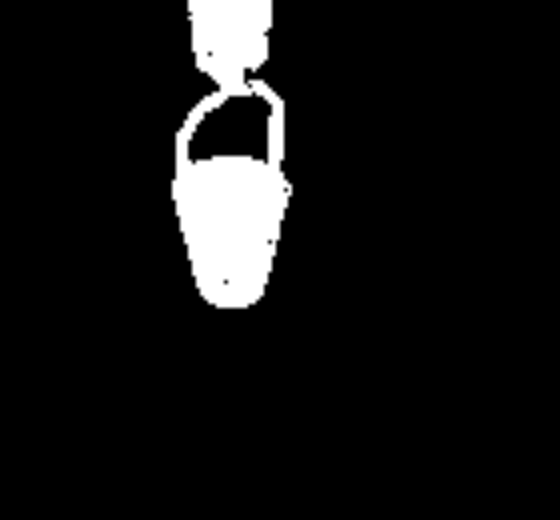

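```bash
python3 -c "
from plan import *
import math
plan([.589,-.0285,.300],math.radians(69.8),step=1)
"
```

```text
t 7.95 tcp [ 0.5856 -0.0301  0.3267] yaw 69.64 tilt 0.08 F [ 0.57 -0.6  -4.36] M [ 0.01 -0.03  0.09] w 0.17 q [-0.26  0.14  1.43 -0.    1.57 -1.47]
[0.99, 0.101, 0.098, -0.003, 0.001, 0.001]
[0.99, 0.1, 0.099, 0.0, -0.0, -0.0]
[0.689, 0.069, 0.069, 0.0, 0.0, 0.0]
[0.0, 0.0, 0.0, 0.0, 0.0, 0.0]
[0.0, 0.0, 0.0, 0.0, 0.0, 0.0]
left mm [0. 0. 0.]
```

Request:
jog_arm(motion=[[1, 0.8, 0.1, 0.1, -0.003, 0, 0], [1, 0.8, 0.1, 0.1, 0, 0, 0], [1, 0.4, 0, 0, 0, 0, 0], [1, 0.1, 0, 0, 0, 0, 0], [1, 0, 0, 0, 0, 0, 0]])

```text
time_s: 8.37
tool_pos: [0.5881, -0.0289, 0.3028]
ee_rot: [0.123, 0.696, -0.124, 0.696]
force: [-0.2, 0.1, -4.1]
gripper_width: 0.168
```

```bash
python3 -c "
from plan import *
import math
plan([.589,-.0285,.277],math.radians(69.8),step=1)
"
```

```text
t 8.37 tcp [ 0.5881 -0.0289  0.3028] yaw 69.82 tilt 0.07 F [-0.17  0.05 -4.12] M [-0.05  0.08  0.04] w 0.168 q [-0.25  0.16  1.46 -0.    1.53 -1.47]
[0.999, 0.028, 0.026, 0.0, -0.0, 0.001]
[0.999, 0.026, 0.026, -0.0, 0.0, -0.0]
[0.579, 0.015, 0.015, 0.0, 0.0, 0.0]
[0.0, 0.0, 0.0, 0.0, 0.0, -0.0]
[0.0, 0.0, 0.0, 0.0, 0.0, 0.0]
left mm [0. 0. 0.]
```

Request:
jog_arm(motion=[[1, 0.7, 0, 0.1, 0, 0, 0], [1, 0.8, 0, 0, 0, 0, 0], [1, 0.5, 0, 0, 0, 0, 0], [1, 0, 0, 0, 0, 0, 0], [1, 0, 0, 0, 0, 0, 0]])

```text
time_s: 8.78
tool_pos: [0.5889, -0.0292, 0.2798]
ee_rot: [0.123, 0.697, -0.124, 0.696]
force: [-0.0, 0.5, -3.3]
gripper_width: 0.172
```

```bash
python3 -c "
from plan import *
import math
take('g')
o,R=show()
np.save('g_tcp.npy',o['tool_pos'])
q,e=load('g','scene');p,d=load('g','top')
cv2.imwrite('pics/g1.png',cv2.resize(q[130:250,200:320,::-1],None,fx=5,fy=5,interpolation=cv2.INTER_CUBIC))
cv2.imwrite('pics/g2.png',cv2.resize(p[160:230,210:310,::-1],None,fx=6,fy=6,interpolation=cv2.INTER_CUBIC))
"
```

```text
t 8.88 tcp [ 0.5889 -0.0292  0.2801] yaw 69.82 tilt 0.11 F [ 0.53 -1.04 -4.92] M [-0.03 -0.01  0.04] w 0.168 q [-0.25  0.17  1.49 -0.    1.48 -1.47]
```

View pics/g1.png

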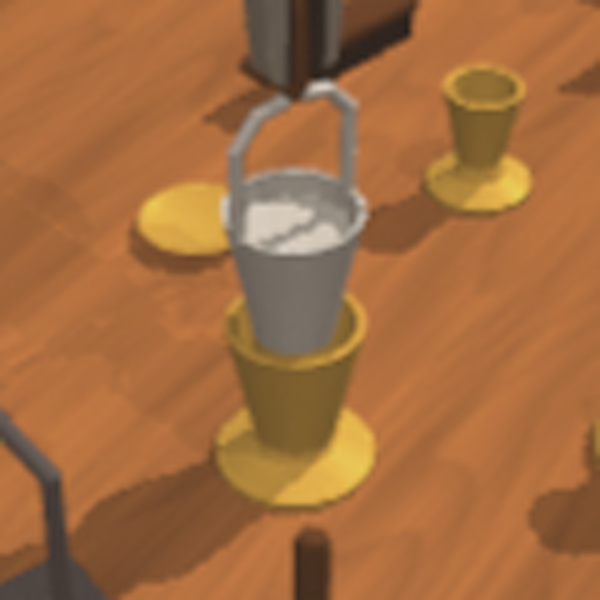

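View pics/g2.png

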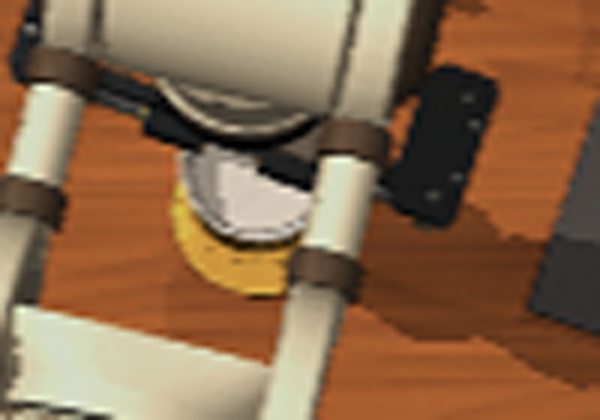

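Run:
```python
from look import *
from scipy.optimize import least_squares
tcp=np.load('g_tcp.npy')
def ring(tag,cx,cy,z0,ro,rows=None):
    p,d=load(tag,'top');W=cloud(d,'top')
    m=(abs(W[...,2]-z0)<.006)&(np.hypot(W[...,0]-cx,W[...,1]-cy)<.05)
    # keep only points with boundary (outermost): per angle bin take max radius, robust
    P=W[m][:,:2]
    f=lambda a:np.hypot(P[:,0]-a[0],P[:,1]-a[1])-ro
    r=least_squares(f,[cx,cy],loss='soft_l1',f_scale=.001);print(tag,len(P),r.x.round(4),'res',np.abs(r.fun).mean())
ring('g',tcp[0],tcp[1],tcp[2]-.1836+.08,.0365);print(tcp)
ring('f',*np.load('f_tcp.npy')[:2],np.load('f_tcp.npy')[2]-.1836+.08,.0365)
ring('a',.587,-.0285,.1,.0365)
```

```text
g 38 [ 0.5867 -0.0321] res 0.0008920101903453626
[ 0.58893601 -0.0291888   0.2801117 ]
f 41 [ 0.584  -0.0332] res 0.0010920795426667981
a 138 [ 0.5851 -0.0297] res 0.0016073528350992628
```

Run:
```python
from fit import *
q,e=load('a','scene')
ims=[]
for cx,cy in((.5896,-.0290),(.587,-.0267)):
    im=cv2.resize(q[180:220,230:290,::-1],None,fx=10,fy=10,interpolation=cv2.INTER_CUBIC)[:, :600]
    for r,col in((.039,(255,0,0)),(.034,(0,0,255))):
        P=(disc(cx,cy,.1,r)+.5-[230,180])*10
        cv2.polylines(im,[P.astype(np.int32)],True,col,1)
    ims.append(im[:290])
cv2.imwrite('pics/ov.png',np.vstack(ims))
```

```text
(no output)
```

View pics/ov.png

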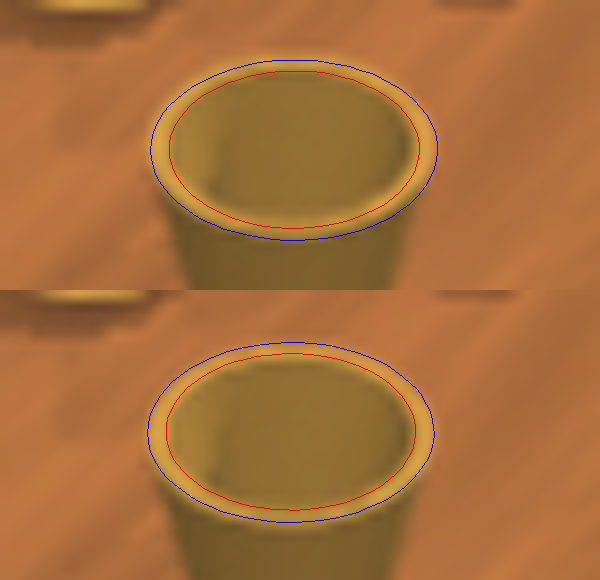

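```bash
python3 fitl.py
python3 - <<'E'
from fit import *
q,e=load('g','scene');tcp=np.load('g_tcp.npy');f=tcp[2]-.1836
im=cv2.resize(q[160:220,230:290,::-1],None,fx=10,fy=10,interpolation=cv2.INTER_CUBIC)
for a,col in(((*tcp[:2],f+.08,.038),(255,0,0)),((*tcp[:2],f,.022),(255,0,0)),((.5896,-.029,.1,.039),(0,0,255)),((.5896,-.029,.1,.034),(0,0,255))):
    P=(disc(*a)+.5-[230,160])*10
    cv2.polylines(im,[P.astype(np.int32)],True,col,1)
cv2.imwrite('pics/ov2.png',im)
E
```

```text
n 683.0
(array([ 0.58569172, -0.0301853 ]), np.float64(20.423529411764704), np.float64(5671.0)) [ 0.58556902 -0.03009881  0.32669152]
(array([ 0.58515078, -0.02937786,  0.58557087, -0.03023097]), np.float64(20.23921568627451), np.float64(5671.0))
```

View pics/ov2.png

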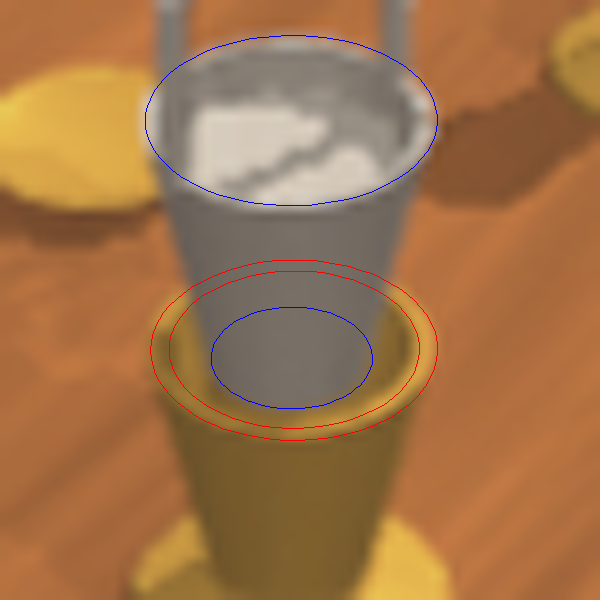

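```bash
python3 -c "
from plan import *
import math
plan([.589,-.0283,.245],math.radians(69.8),step=1)
"
```

```text
t 8.88 tcp [ 0.5889 -0.0292  0.2801] yaw 69.82 tilt 0.11 F [ 0.53 -1.04 -4.92] M [-0.03 -0.01  0.04] w 0.168 q [-0.25  0.17  1.49 -0.    1.48 -1.47]
[1.0, 0.026, -0.006, 0.0, -0.001, 0.001]
[1.0, 0.024, -0.007, -0.0, -0.0, 0.0]
[1.0, 0.024, -0.007, 0.0, -0.0, 0.0]
[0.512, 0.012, -0.004, 0.0, -0.0, 0.0]
[0.0, 0.0, 0.0, 0.0, -0.0, 0.0]
left mm [0. 0. 0.]
```

Request:
jog_arm(motion=[[1, 0.8, 0.05, 0, 0, 0, 0], [1, 1.0, 0, 0, 0, 0, 0], [1, 0.9, 0, 0, 0, 0, 0], [1, 0.3, 0, 0, 0, 0, 0], [1, 0, 0, 0, 0, 0, 0]])

```text
time_s: 9.3
tool_pos: [0.5895, -0.0288, 0.2478]
ee_rot: [0.123, 0.696, -0.124, 0.696]
force: [-0.7, 0.2, -3.4]
gripper_width: 0.168
```

```bash
python3 -c "
from plan import *
import math
plan([.589,-.0283,.237],math.radians(69.8),step=.3)
"
```

```text
t 9.3 tcp [ 0.5895 -0.0288  0.2478] yaw 69.83 tilt 0.08 F [-0.73  0.15 -3.41] M [-0.04 -0.05 -0.03] w 0.168 q [-0.25  0.19  1.53 -0.    1.42 -1.47]
[0.299, 0.008, -0.018, 0.0, 0.001, 0.001]
[0.299, 0.008, -0.018, -0.0, -0.0, 0.0]
[0.299, 0.008, -0.018, 0.0, -0.0, 0.0]
[0.181, 0.005, -0.011, 0.0, -0.0, 0.0]
[0.0, 0.0, 0.0, 0.0, -0.0, 0.0]
left mm [0. 0. 0.]
```

Request:
jog_arm(motion=[[1, 0.3, 0.05, -0.05, 0, 0, 0], [1, 0.3, 0, 0, 0, 0, 0], [1, 0.3, 0, 0, 0, 0, 0], [1, 0.1, 0, 0, 0, 0, 0], [1, 0, 0, 0, 0, 0, 0]])

```text
time_s: 9.72
tool_pos: [0.5891, -0.0281, 0.2364]
ee_rot: [0.123, 0.696, -0.124, 0.696]
force: [-0.7, 0.0, -4.1]
gripper_width: 0.165
```

```bash
python3 -c "
from plan import *
import math
plan([.589,-.0283,.233],math.radians(69.8),step=.2)
take('h',('scene',));show()
q,e=load('h','scene')
cv2.imwrite('pics/h1.png',cv2.resize(q[165:225,230:290,::-1],None,fx=10,fy=10,interpolation=cv2.INTER_CUBIC))
"
```

```text
t 9.72 tcp [ 0.5891 -0.0281  0.2364] yaw 69.82 tilt 0.07 F [-0.66  0.03 -4.13] M [-0.03  0.02 -0.04] w 0.165 q [-0.25  0.19  1.55 -0.    1.4  -1.47]
[0.199, -0.014, 0.002, 0.0, 0.0, 0.001]
[0.139, -0.01, 0.001, -0.0, 0.0, 0.0]
[0.0, 0.0, 0.0, 0.0, 0.0, 0.0]
[0.0, 0.0, 0.0, 0.0, 0.0, 0.0]
[0.0, 0.0, 0.0, 0.0, 0.0, 0.0]
left mm [0. 0. 0.]
t 9.77 tcp [ 0.5891 -0.028   0.2365] yaw 69.83 tilt 0.07 F [-0.74  0.46 -4.16] M [-0.02  0.   -0.04] w 0.168 q [-0.25  0.19  1.55 -0.    1.4  -1.47]
```

View pics/h1.png

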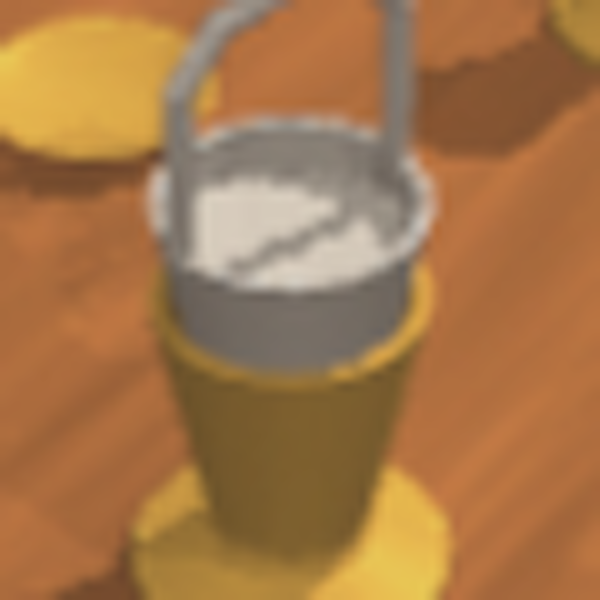

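Request:
jog_arm(motion=[[1, 0.2, 0, 0, 0, 0, 0], [1, 0.15, 0, 0, 0, 0, 0], [1, 0.05, 0, 0, 0, 0, 0], [1, 0, 0, 0, 0, 0, 0], [1, 0, 0, 0, 0, 0, 0]])

```text
time_s: 10.18
tool_pos: [0.5892, -0.0279, 0.233]
ee_rot: [0.124, 0.696, -0.124, 0.696]
force: [-0.5, -0.3, -4.3]
gripper_width: 0.168
```

Request:
jog_arm(motion=[[1, 0.1, 0, 0, 0, 0, 0], [1, 0.1, 0, 0, 0, 0, 0], [1, 0, 0, 0, 0, 0, 0], [1, 0, 0, 0, 0, 0, 0], [1, 0, 0, 0, 0, 0, 0]])

```text
time_s: 10.6
tool_pos: [0.5891, -0.0277, 0.231]
ee_rot: [0.124, 0.696, -0.124, 0.696]
force: [-0.4, 0.7, -3.6]
gripper_width: 0.166
```

```bash
python3 -c "
from plan import *
show()
"
```

```text
t 10.6 tcp [ 0.5891 -0.0277  0.231 ] yaw 69.83 tilt 0.04 F [-0.36  0.69 -3.62] M [ 0.1   0.19 -0.02] w 0.166 q [-0.25  0.2   1.55 -0.    1.39 -1.47]
```

Request:
jog_arm(motion=[[1, 0.05, 0, 0, 0, 0, 0], [1, 0, 0, 0, 0, 0, 0], [1, 0, 0, 0, 0, 0, 0], [1, 0, 0, 0, 0, 0, 0], [1, 0, 0, 0, 0, 0, 0]])

```text
time_s: 11.02
tool_pos: [0.5891, -0.0277, 0.2306]
ee_rot: [0.124, 0.696, -0.124, 0.696]
force: [-0.4, 1.0, -2.9]
gripper_width: 0.168
```

```bash
python3 -c "
from plan import *
for i in range(4):
    show(); camera('scene')
"
```

```text
t 11.02 tcp [ 0.5891 -0.0277  0.2306] yaw 69.83 tilt 0.03 F [-0.35  1.01 -2.89] M [0.16 0.15 0.02] w 0.168 q [-0.25  0.2   1.56 -0.    1.39 -1.47]
t 11.07 tcp [ 0.5891 -0.0277  0.2306] yaw 69.83 tilt 0.03 F [-0.31  1.08 -3.38] M [0.18 0.18 0.03] w 0.166 q [-0.25  0.2   1.56 -0.    1.39 -1.47]
t 11.12 tcp [ 0.5891 -0.0276  0.2306] yaw 69.83 tilt 0.03 F [-1.18 -0.05 -3.63] M [0.06 0.12 0.03] w 0.17 q [-0.25  0.2   1.56 -0.    1.39 -1.47]
t 11.17 tcp [ 0.5891 -0.0276  0.2305] yaw 69.83 tilt 0.03 F [-1.2   0.05 -2.78] M [ 0.15  0.14 -0.04] w 0.169 q [-0.25  0.2   1.56 -0.    1.39 -1.47]
```

A light contact shows on one side: F about (-0.8, +0.5) N and moment about (0.14, 0.15) Nm. That means the vase axis lies slightly toward -x, +y, so I'll shift about 1 mm that way.

Request:
jog_arm(motion=[[1, -0.05, 0.04, -0.1, 0, 0, 0], [1, 0, 0, 0, 0, 0, 0], [1, 0, 0, 0, 0, 0, 0], [1, 0, 0, 0, 0, 0, 0], [1, 0, 0, 0, 0, 0, 0]])

```text
time_s: 11.63
tool_pos: [0.5887, -0.0273, 0.2311]
ee_rot: [0.123, 0.696, -0.124, 0.697]
force: [-0.1, 0.1, -4.0]
gripper_width: 0.166
```

```bash
python3 -c "
from plan import *
for i in range(4):
    show(); camera('scene')
"
```

```text
t 11.63 tcp [ 0.5887 -0.0273  0.2311] yaw 69.82 tilt 0.12 F [-0.05  0.07 -4.01] M [-0.03 -0.    0.01] w 0.166 q [-0.25  0.19  1.56 -0.    1.39 -1.47]
t 11.68 tcp [ 0.5887 -0.0273  0.2311] yaw 69.82 tilt 0.11 F [ 0.33 -0.2  -3.73] M [ 0.01 -0.02  0.01] w 0.167 q [-0.25  0.19  1.56 -0.    1.39 -1.47]
t 11.73 tcp [ 0.5886 -0.0272  0.2311] yaw 69.83 tilt 0.11 F [-0.54 -0.59 -3.67] M [-0.02  0.08 -0.01] w 0.168 q [-0.25  0.19  1.56 -0.    1.39 -1.47]
t 11.78 tcp [ 0.5886 -0.0272  0.2311] yaw 69.83 tilt 0.11 F [ 0.74 -0.98 -3.49] M [ 0.05 -0.    0.02] w 0.17 q [-0.25  0.19  1.56 -0.    1.39 -1.47]
```

Request:
jog_arm(motion=[[1, 0.05, 0.03, -0.06, 0, 0, 0], [1, 0.1, 0, 0, 0, 0, 0], [1, 0, 0, 0, 0, 0, 0], [1, 0, 0, 0, 0, 0, 0], [1, 0, 0, 0, 0, 0, 0]])

```text
time_s: 12.25
tool_pos: [0.5882, -0.0268, 0.2294]
ee_rot: [0.123, 0.696, -0.124, 0.697]
force: [-0.5, 0.1, -3.8]
gripper_width: 0.166
```

```bash
python3 -c "
from plan import *
for i in range(4):
    show(); camera('scene')
"
```

```text
t 12.25 tcp [ 0.5882 -0.0268  0.2294] yaw 69.83 tilt 0.12 F [-0.46  0.11 -3.78] M [-0.06  0.    0.03] w 0.166 q [-0.25  0.19  1.56 -0.    1.38 -1.47]
t 12.3 tcp [ 0.5882 -0.0268  0.2294] yaw 69.83 tilt 0.12 F [-0.49 -0.58 -3.94] M [ 0.01 -0.   -0.05] w 0.169 q [-0.25  0.19  1.56 -0.    1.38 -1.47]
t 12.35 tcp [ 0.5882 -0.0268  0.2295] yaw 69.83 tilt 0.13 F [-1.03  0.14 -3.28] M [-0.01  0.03 -0.01] w 0.169 q [-0.25  0.19  1.56 -0.    1.38 -1.47]
t 12.4 tcp [ 0.5882 -0.0268  0.2295] yaw 69.83 tilt 0.13 F [ 0.5  -0.42 -3.71] M [-0.06 -0.05 -0.03] w 0.169 q [-0.25  0.19  1.56 -0.    1.38 -1.47]
```

Request:
jog_arm(motion=[[1, 0.06, 0, 0, 0, 0, 0], [1, 0.04, 0, 0, 0, 0, 0], [1, 0, 0, 0, 0, 0, 0], [1, 0, 0, 0, 0, 0, 0], [1, 0, 0, 0, 0, 0, 0]])

```text
time_s: 12.87
tool_pos: [0.5882, -0.0269, 0.2285]
ee_rot: [0.123, 0.696, -0.124, 0.697]
force: [-0.7, 0.2, -4.5]
gripper_width: 0.167
```

```bash
cat > avg.py <<'E'
from plan import *
A=[]
for i in range(5):
    o=observe();A.append(np.r_[o['force'],o['moment']]);camera('scene')
print(np.mean(A,0).round(2));show()
E
python3 avg.py
```

```text
[-0.21 -0.02 -3.7  -0.02  0.03  0.01]
t 13.12 tcp [ 0.5882 -0.0269  0.2285] yaw 69.82 tilt 0.13 F [-0.32  0.28 -4.05] M [-0.04  0.05 -0.02] w 0.164 q [-0.25  0.19  1.56 -0.    1.38 -1.47]
```

Request:
jog_arm(motion=[[1, 0.05, 0, 0, 0, 0, 0], [1, 0.04, 0, 0, 0, 0, 0], [1, 0, 0, 0, 0, 0, 0], [1, 0, 0, 0, 0, 0, 0], [1, 0, 0, 0, 0, 0, 0]])

```text
time_s: 13.53
tool_pos: [0.5881, -0.0268, 0.2276]
ee_rot: [0.123, 0.696, -0.124, 0.697]
force: [-1.0, -0.1, -3.5]
gripper_width: 0.17
```

```bash
python3 avg.py
```

```text
[-0.73 -0.12 -3.58 -0.01  0.08  0.01]
t 13.78 tcp [ 0.5881 -0.0269  0.2276] yaw 69.83 tilt 0.12 F [-1.4  -1.15 -3.3 ] M [-0.01  0.07  0.01] w 0.167 q [-0.25  0.2   1.56 -0.    1.38 -1.47]
```

Request:
jog_arm(motion=[[1, 0, -0.01, -0.03, 0, 0, 0], [1, 0.05, 0, 0, 0, 0, 0], [1, 0, 0, 0, 0, 0, 0], [1, 0, 0, 0, 0, 0, 0], [1, 0, 0, 0, 0, 0, 0]])

```text
time_s: 14.2
tool_pos: [0.5878, -0.0268, 0.227]
ee_rot: [0.123, 0.696, -0.124, 0.697]
force: [-0.3, -0.0, -4.1]
gripper_width: 0.17
```

```bash
python3 avg.py
```

```text
[-0.47  0.14 -3.69  0.01  0.04  0.01]
t 14.45 tcp [ 0.5878 -0.0268  0.227 ] yaw 69.83 tilt 0.12 F [ 0.16 -0.02 -3.17] M [-0.01  0.06  0.02] w 0.17 q [-0.25  0.19  1.56 -0.    1.38 -1.47]
```

Request:
jog_arm(motion=[[1, 0.03, -0.01, -0.02, 0, 0, 0], [1, 0.03, 0, 0, 0, 0, 0], [1, 0, 0, 0, 0, 0, 0], [1, 0, 0, 0, 0, 0, 0], [1, 0, 0, 0, 0, 0, 0]])

```text
time_s: 14.87
tool_pos: [0.5877, -0.0268, 0.2267]
ee_rot: [0.123, 0.695, -0.124, 0.697]
force: [0.1, -0.1, -2.9]
gripper_width: 0.169
```

```bash
python3 avg.py
```

```text
[ 0.15  0.02 -3.27  0.02  0.07 -0.  ]
t 15.12 tcp [ 0.5878 -0.0268  0.2268] yaw 69.83 tilt 0.15 F [-0.75  0.66 -2.97] M [ 0.08  0.12 -0.  ] w 0.171 q [-0.25  0.19  1.57 -0.    1.38 -1.47]
```

Request:
jog_arm(motion=[[1, 0.04, 0, -0.01, 0, 0, 0], [1, 0.02, 0, 0, 0, 0, 0], [1, 0, 0, 0, 0, 0, 0], [1, 0, 0, 0, 0, 0, 0], [1, 0, 0, 0, 0, 0, 0]])

```text
time_s: 15.53
tool_pos: [0.5878, -0.0269, 0.2266]
ee_rot: [0.123, 0.695, -0.124, 0.697]
force: [-0.2, -0.1, -2.7]
gripper_width: 0.165
```

```bash
python3 avg.py
```

```text
[-0.02 -0.05 -2.93  0.03  0.09  0.  ]
t 15.78 tcp [ 0.5878 -0.0268  0.2266] yaw 69.83 tilt 0.18 F [-1.56 -0.85 -1.32] M [0.05 0.07 0.02] w 0.169 q [-0.25  0.19  1.57 -0.    1.38 -1.47]
```

Request:
jog_arm(motion=[[1, 0.05, 0, -0.01, 0, 0, 0], [1, 0.05, 0, 0, 0, 0, 0], [1, 0.05, 0, 0, 0, 0, 0], [1, 0.05, 0, 0, 0, 0, 0], [1, 0.02, 0, 0, 0, 0, 0]])

```text
time_s: 16.2
tool_pos: [0.5882, -0.0269, 0.2266]
ee_rot: [0.123, 0.695, -0.124, 0.698]
force: [-1.5, -0.1, 0.6]
gripper_width: 0.166
```

```bash
python3 avg.py; python3 -c "
from plan import *
take('k',('scene',))
q,e=load('k','scene')
cv2.imwrite('pics/k1.png',cv2.resize(q[165:225,230:290,::-1],None,fx=10,fy=10,interpolation=cv2.INTER_CUBIC))
"
```

```text
[-1.66  0.4   1.02  0.09  0.42 -0.01]
t 16.45 tcp [ 0.5882 -0.0269  0.2265] yaw 69.84 tilt 0.29 F [-2.76  1.17  1.87] M [0.13 0.51 0.01] w 0.165 q [-0.25  0.19  1.57 -0.    1.38 -1.47]
```

View pics/k1.png

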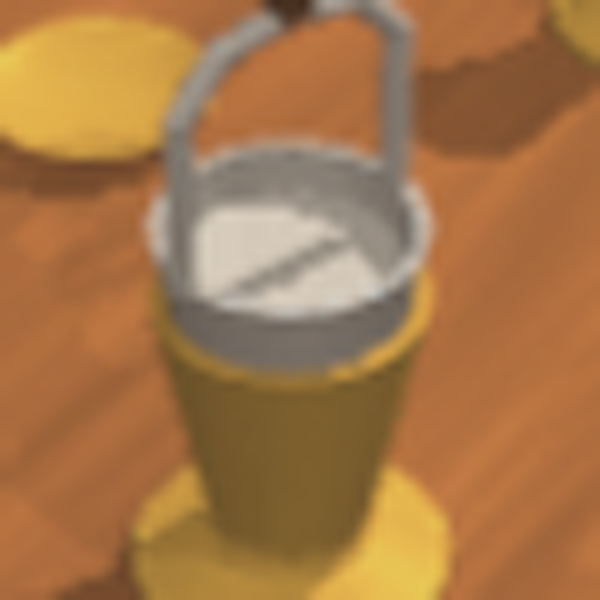

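```bash
python3 -c "
from plan import *
import math
plan([.5878,-.0268,.2268],math.radians(69.8),step=.5,n=1)
"
```

```text
t 16.5 tcp [ 0.5882 -0.0269  0.2265] yaw 69.84 tilt 0.29 F [-1.25  0.93  1.61] M [ 0.13  0.44 -0.  ] w 0.171 q [-0.25  0.19  1.57 -0.    1.38 -1.47]
[-0.029, -0.003, -0.043, 0.001, 0.005, 0.001]
left mm [0. 0. 0.]
```

Request:
jog_arm(motion=[[1, -0.03, 0, -0.04, 0, 0.005, 0], [1, 0, 0, 0, 0, 0, 0], [1, 0, 0, 0, 0, 0, 0], [1, 0, 0, 0, 0, 0, 0], [1, 0, 0, 0, 0, 0, 0]])

```text
time_s: 16.92
tool_pos: [0.5882, -0.027, 0.2265]
ee_rot: [0.124, 0.696, -0.124, 0.696]
force: [-1.6, 0.2, -0.3]
gripper_width: 0.167
```

```bash
python3 avg.py
```

```text
[-1.39  0.38  0.45  0.04  0.29  0.01]
t 17.17 tcp [ 0.5882 -0.0269  0.2265] yaw 69.83 tilt 0.05 F [-1.48  0.42  0.49] M [ 0.07  0.27 -0.01] w 0.17 q [-0.25  0.2   1.56 -0.    1.38 -1.47]
```

Request:
jog_arm(motion=[[1, 0, 0, -0.06, 0, 0, 0], [1, 0, 0, 0, 0, 0, 0], [1, 0, 0, 0, 0, 0, 0], [1, 0, 0, 0, 0, 0, 0], [1, 0, 0, 0, 0, 0, 0]], squeeze=5)

```text
time_s: 17.58
tool_pos: [0.588, -0.0269, 0.2265]
ee_rot: [0.124, 0.696, -0.124, 0.697]
force: [-0.6, 0.4, 0.5]
gripper_width: 0.167
```

```bash
python3 avg.py
```

```text
[-0.89  0.17  0.19  0.01  0.16  0.02]
t 17.83 tcp [ 0.588  -0.0269  0.2265] yaw 69.82 tilt 0.11 F [-1.13  0.62 -0.29] M [ 0.04  0.11 -0.01] w 0.172 q [-0.25  0.2   1.56 -0.    1.38 -1.47]
```

The vase carries the liner's full weight (Fz about 0) with very little side load, at the expected height. Opening slowly.

Request:
jog_arm(motion=[[0.6, 0, 0, 0, 0, 0, 0], [0.55, 0, 0, 0, 0, 0, 0], [0.5, 0, 0, 0, 0, 0, 0], [0.45, 0, 0, 0, 0, 0, 0], [0.4, 0, 0, 0, 0, 0, 0]])

```text
time_s: 18.25
tool_pos: [0.5889, -0.0271, 0.227]
ee_rot: [0.124, 0.695, -0.124, 0.698]
force: [0.5, -0.5, 0.5]
gripper_width: 0.296
```

Request:
jog_arm(motion=[[0.3, 0, 0, 0, 0, 0, 0], [0.2, 0, 0, 0, 0, 0, 0], [0.1, 0, 0, 0, 0, 0, 0], [0, 0, 0, 0, 0, 0, 0], [0, 0, 0, 0, 0, 0, 0]])

```text
time_s: 18.67
tool_pos: [0.589, -0.0271, 0.2271]
ee_rot: [0.124, 0.694, -0.124, 0.698]
force: [-0.4, 0.3, -0.7]
gripper_width: 0.501
```

```bash
python3 avg.py; python3 -c "
from plan import *
take('l',('scene',))
q,e=load('l','scene')
cv2.imwrite('pics/l1.png',cv2.resize(q[115:235,210:330,::-1],None,fx=5,fy=5,interpolation=cv2.INTER_CUBIC))
"
```

```text
[-0.29  0.23 -0.46  0.   -0.01  0.02]
t 18.92 tcp [ 0.589  -0.0271  0.2271] yaw 69.82 tilt 0.27 F [ 0.42  1.07 -0.28] M [0.   0.01 0.01] w 0.5 q [-0.25  0.2   1.56 -0.    1.38 -1.47]
```

View pics/l1.png

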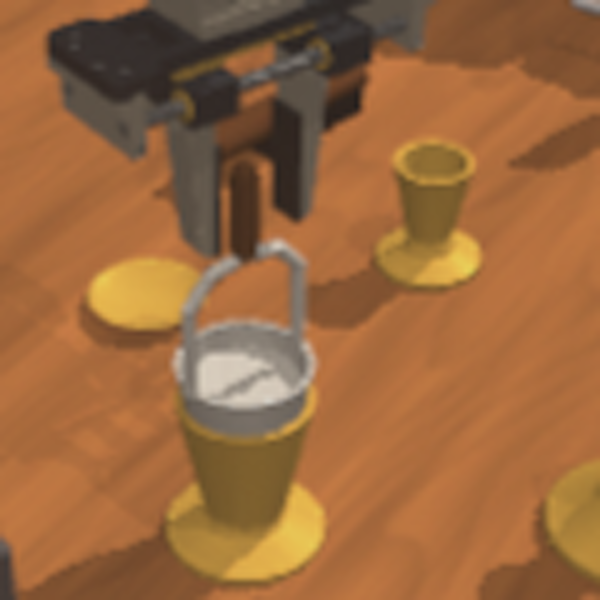

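The liner stands upright in the vase at (245,400), and the fingers are clear of the grip on both sides, at about (195,200) and (300,180). I'll retreat straight up.

Request:
jog_arm(motion=[[-0.2, -0.5, 0, 0, 0, 0, 0], [-0.2, -1.0, 0, 0, 0, 0, 0], [-0.2, -1.5, 0, 0, 0, 0, 0], [-0.2, -2, 0, 0, 0, 0, 0], [-0.2, -2, 0, 0, 0, 0, 0]])

```text
time_s: 19.38
tool_pos: [0.5862, -0.0264, 0.2965]
ee_rot: [0.124, 0.698, -0.124, 0.694]
force: [0.3, 0.5, 0.5]
gripper_width: 0.601
```

Request:
jog_arm(motion=[[-0.2, -2, 0, -0.5, 0, 0, 0], [-0.2, -1.5, 1, -1.5, 0, 0, 0], [-0.2, -1, 2.5, -2, 0, 0, 0], [-0.2, 0, 3, -2, 0, 0, 0], [-0.2, 0, 3, -2, 0, 0, 0]])

```text
time_s: 19.8
tool_pos: [0.5466, 0.0871, 0.3549]
ee_rot: [0.127, 0.692, -0.128, 0.699]
force: [0.9, 0.1, -0.6]
gripper_width: 0.6
```

Request:
jog_arm(motion=[[-0.2, 0, 3, -2, 0, 0, 0], [-0.2, 0, 3, -2, 0, 0, 0], [-0.2, 0, 3, -1, 0, 0, 0], [-0.2, 0, 1, -0.5, 0, 0, 0], [-0.2, 0, 0, 0, 0, 0, 0]])

```text
time_s: 20.22
tool_pos: [0.5278, 0.2106, 0.3625]
ee_rot: [0.127, 0.689, -0.125, 0.703]
force: [-1.0, -0.4, 0.5]
gripper_width: 0.6
```

Run:
```python
from fit import *
take('z');show()
q,e=load('z','scene');W=cloud(e,'scene');i=q.astype(int)
cv2.imwrite('pics/z1.png',cv2.resize(q[115:235,210:330,::-1],None,fx=5,fy=5,interpolation=cv2.INTER_CUBIC))
# foot of vase: compare masks
def yel(tag):
    q,e=load(tag,'scene');i=q.astype(int);return (i[...,0]-i[...,2]>60)&(i[...,1]>.62*i[...,0])
for tag in('a','z'):
    m=yel(tag)[215:242,228:292];ys,xs=np.nonzero(m);print(tag,xs.min(),xs.max(),ys.max(),m.sum(),xs.mean(),ys.mean())
# liner fit z
_,ea=load('a','scene')
for dz in(.041,.043,.045):
    near=(np.hypot(W[...,0]-.588,W[...,1]+.027)<.08)&(W[...,2]>.1)
    g=(near&(ea-e>.008)&(np.ptp(i,axis=2)<45)).astype(float)
    valid=np.zeros(g.shape);r=disc(.588,-.027,dz+.08,.038)[:,1];valid[int(r.mean()):int(r.max())+2]=1
    print(dz,fit(g,valid,lambda a:[(a[0],a[1],dz+.08,.038),(a[0],a[1],dz+.04,.03)],[.588,-.027]))
k=(W[...,2]>.195)&(np.hypot(W[...,0]-.588,W[...,1]+.027)<.03);P=W[k]
for a,b in((.2,.215),(.215,.23),(.23,.25)):
    s=(P[:,2]>a)&(P[:,2]<b);print(a,s.sum(),P[s].mean(0).round(4),P[:,2].max())
```

```text
t 20.32 tcp [0.5284 0.2082 0.3622] yaw 69.36 tilt 1.14 F [ 0.91 -0.91 -0.35] M [-0.01  0.05 -0.01] w 0.598 q [ 0.17  0.07  1.43 -0.01  1.61 -1.05]
a 0 63 26 1574 30.299237611181702 12.64548919949174
z 0 63 26 1579 30.602279924002534 12.628245725142495
0.041 (array([ 0.58169238, -0.01870605]), np.float64(6.572549019607844), np.float64(648.0))
0.043 (array([ 0.58250757, -0.02024048]), np.float64(6.5058823529411764), np.float64(648.0))
0.045 (array([ 0.58339453, -0.02176172]), np.float64(8.886274509803922), np.float64(648.0))
0.2 25 [ 0.5899 -0.0324  0.2077] 0.24646764154614642
0.215 31 [ 0.5911 -0.0323  0.2222] 0.24646764154614642
0.23 43 [ 0.5899 -0.0303  0.2394] 0.24646764154614642
```

View pics/z1.png

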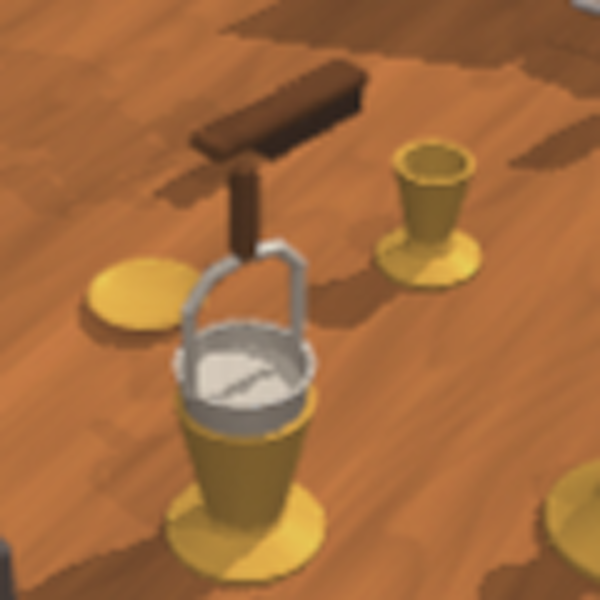

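View pics/z_top.png

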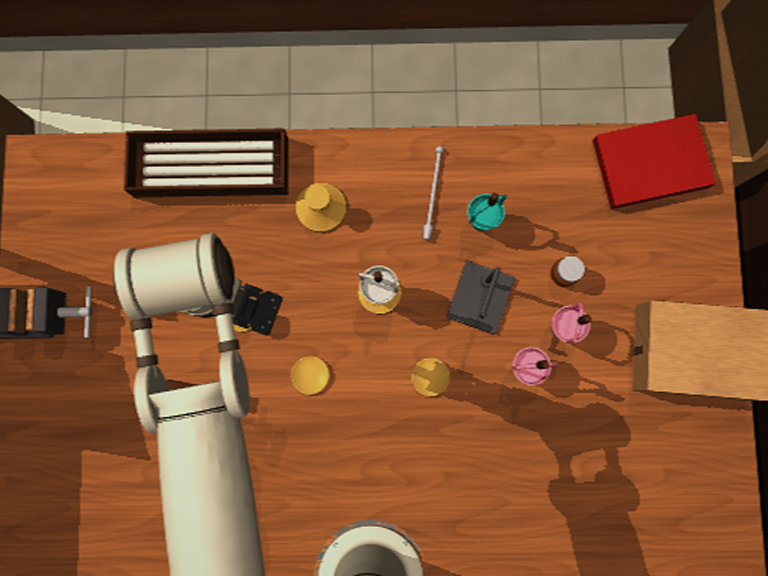

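Request:
jog_arm(motion=[[-0.2, 0, 0, 0, 0, 0, 0], [-0.2, 0, 0, 0, 0, 0, 0], [-0.2, 0, 0, 0, 0, 0, 0], [-0.2, 0, 0, 0, 0, 0, 0], [-0.2, 0, 0, 0, 0, 0, 0]])

```text
time_s: 20.73
tool_pos: [0.53, 0.2019, 0.3623]
ee_rot: [0.129, 0.688, -0.13, 0.702]
force: [-0.3, -0.1, 0.4]
gripper_width: 0.598
```

Run:
```python
from look import *
a,_=load('a','scene');z,_=load('z','scene')
def ecc(b):
    r0,r1,c0,c1=b
    A=cv2.cvtColor(a[r0:r1,c0:c1],cv2.COLOR_RGB2GRAY).astype(np.float32);Z=cv2.cvtColor(z[r0:r1,c0:c1],cv2.COLOR_RGB2GRAY).astype(np.float32)
    w=np.eye(2,3,dtype=np.float32);cc,w=cv2.findTransformECC(A,Z,w,cv2.MOTION_TRANSLATION,(3,100,1e-5),None,3);return cc,w[:,2]
print('vase body/foot',ecc((206,238,232,286)));print('stand',ecc((250,292,176,242)));print('small',ecc((140,175,280,310)))
print(observe()['time_s'],abs(observe()['qvel']).max())
close_job()
```

```text
vase body/foot (0.9992200614553072, array([-0.01346974,  0.00346279], dtype=float32))
stand (0.8748809158339914, array([ 0.1337626 , -0.07603675], dtype=float32))
small (0.9999174413405179, array([-0.00218881,  0.00115281], dtype=float32))
20.7333 0.018859954629247274
the job is handed in; nothing more can be done
```

The grey liner is now standing upright in the larger vase, and the job is handed in at about 20.7 s of the 51 s allowed. I lifted it about 42 mm by its grip to clear the hook tip, then drew it about 125 mm along the stand's -x. The force showed only the liner's weight the whole way. I lowered it by feel, shifting about 1 mm when a light one-sided contact showed. I let go once the vase carried the full weight.

**Last checks:**
- **Seating:** the tool stood at 226.5 mm when the vase took the weight, matching the 226.6 mm expected for a liner just resting. The most I measured pressing beyond the liner's weight was about 1 N on average (about 2 N in a single reading), and I eased that off before opening.
- **Nothing disturbed:** image comparison before and after shows the larger and smaller vases shifted by less than 0.02 pixel. The stand comparison was less clear (0.15 pixel, lower match), probably because its shadow changed. The other items look unmoved by eye.

**Checks that disagreed:**
- The two cameras placed the vase about 3 mm apart, so I settled its position by contact force.
- The final scene-camera fit of the seated liner's rim came out 7–11 mm off centre. It was a weak fit on a thin strip of pixels, and the pictures show the liner centred and upright.
- The 3D points on the grip lie a few millimetres off the release position, in the opposite direction.

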